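# Key and fit the drive pulley on the lap grinder spindle

### The job

Take the long square key from the wooden block and drop it into the slot of the grinder's upright shaft until it stands fully home, then slide the pulley, boss up, onto the shaft with its keyway over the key and push it down against the stiff rubber sleeve until it sits fully home on the shoulder, and let go. The shaft is locked at no particular angle, so feel your way in gently and force nothing; leave the short key and the round pin in the block.

Things in the scene. Friction and masses are not known exactly. Their poses are not given: they have to be found in the camera images.
- housing: Bearing housing of the grinder, bolted down: dark steel foot 150 x 120 x 12 mm, green cone to 40 mm. Origin on the bench on the shaft axis, z up; a small brass nipple marks its +x side. The steel shaft with its shoulder stands on it, locked by its brake, at an unmeasured angle: its slot faces 0.2 to 1.5 rad (11 to 86 deg) anticlockwise of +x, seen from above; find it by touch or sight.
- shaft_top (a point): On the shaft axis at the shaft's top end, 110 mm above the bench; axes of the housing. Shaft 32 mm across, top edge chamfered 2 mm. The key slot, 11.5 mm wide, inner wall 8.5 mm from the axis, runs straight down from the top end, open at the shaft's side as far as the shoulder; its mouth widens only 0.5 mm a side. Over 45 N between key or pulley and this unit counts as forcing.
- shoulder (a point): On the shaft axis at the top of the round steel shoulder (60 mm across, 28 mm high), 68 mm above the bench; axes of the housing. The pulley's underside ends here. The key slot goes on down inside the shoulder as a closed pocket, 11.5 mm wide, from 8.5 to 22.5 mm off the axis, outer lip chamfered 1.5 mm.
- slot_floor (a point): On the shaft axis at the height of the slot's floor, 40 mm above the bench; axes of the housing. The key stands on this floor when home: key centre then 71 mm above the bench and 14.5 to 16.5 mm from the axis, key top 8 mm below the shaft's top.
- sleeve_rest (a point): On the shaft axis at the starting height of the top of the black rubber dust sleeve round the shoulder (74 mm across), 76 mm above the bench, 8 mm above the shoulder; axes of the housing. The pulley must push the sleeve down to the shoulder: about 9 N all the way; it stays where it is pushed, and the pulley's weight alone does not move it.
- key_mid (a point): Centre (half-way up) of the key to fit: upright steel bar 12 (own x) x 10 (own y) x 62 mm (own z), about 55 g, ends stepped in 0.5 mm. Stands 22 mm deep in a socket, 40 mm showing; the taller of the two rectangular bars. In the slot its 12 mm side lies along the radius, either way round. Let go with its foot inside the shoulder's pocket, it falls home by its weight.
- pulley_mid (a point): Centre (half-way up) of the aluminium V-belt pulley, 36 mm high, 270 to 430 g, lying boss up: belt rim 100 mm across in the lower 16 mm, smooth round boss 56 mm across above it. Home on the shaft this point is 86 mm above the bench and the shaft stands 6 mm out of the boss. The keyway lies towards its own +x.
- pulley_under (a point): Centre of the pulley's underside, 18 mm below its middle, same axes. Through bore 34 mm across; keyway towards own +x, 11.5 mm wide, out to 23.5 mm from the axis. At the underside the bore is chamfered 2 mm, the keyway 0.5 mm a side. On the shaft, this face meets the key's top 8 mm below the shaft's top (34 mm above the shoulder) unless the keyway is over the key.
- rack_top (a point): Centre of the top of the light wood block, 156 (x) x 50 (y) x 40 mm high, fixed. Three equal sockets 22 mm deep in a row along its x, 50 mm apart, hold the key, a short key and a round pin in any order.
- short_key_mid (a point): Centre of a shorter bar, 12 x 10 x 46 mm, in another socket of the block. Leave it there.
- pin_mid (a point): Centre of a round steel pin, 10 mm across, 62 mm long, in the third socket of the block. Leave it there.
Mind the look-alikes: they are no part of the job. Of the things that look like the part that bears pulley_mid, the smallest one is meant. What is shaped like the housing but purple is not meant.

How it is judged:
By the outcome, as a careful person would: the job done as asked, in the order asked, and still so for the second after the job is handed in, with the robot touching nothing.
It also fails if it takes over 72 s, if anything falls off the work surface, if the arm or the gripper's body presses on something with over 40 N, if the wrist force passes 120 N, or if a joint passes its speed limit or range.

### The arm

A 7-joint arm with a two-finger parallel gripper is mounted at the origin on the work surface. World frame = base frame: x ahead of the robot, y to its left, z up, the work surface at z = 0. Lengths are in m, angles in rad, forces in N, time in s.
With the tool pointing down it reaches from about 0.4 to 0.85 m from the base axis. Payload 4.5 kg.
Tool frame: the origin (TCP) lies midway between the tips of the shut fingers; the grasp point (between the pads) lies 19 mm behind it; z points along the fingers, x is the direction in which the jaws open and shut, and the axes are right-handed (so a half turn about z gives the same grasp; the last joint's range is limited). The gripper opens to 88 mm and grips with 3 to 60 N. Pads are 18 mm wide; open, the fingers measure 123 mm over their backs; the gripper's body (75 mm by 187 mm) begins 45 mm behind the grasp point.
Start: joints at [1.265, 0.689, -0.195, 1.565, 0.157, 0.902, -0.215], TCP at [0.208, -0.589, 0.202] pointing down, gripper open.
Joint ranges: [-3.01, 3.01], [-0.46, 2.08], [-1.47, 1.51], [0.13, 2.56], [-1, 4.14], [0.04, 2.09], [-2.66, 2.66]. Speed limits (rad/s): [2.57, 2.57, 3.14, 3.14, 3.14, 3.14, 3.14].

### API

Orientations are given as a unit quaternion [x, y, z, w].
In Python, from plant import r gives the robot as it stands. The module is installed in compiled form; this text tells all that it offers.
- The arm moves only by the tool play_rows, never from a script. Its argument "increments" is a list of rows, each a list of 7 numbers: the opening, from 0 (shut) to 1 (fully open), then the shift along the tool's x, y, z in mm, then the turn, a rotation vector about the tool's x, y, z in rad. In form: [[hand, dx, dy, dz, wx, wy, wz], ...]. A call has exactly 8 rows; each row shifts and turns the pose as measured when the row begins, along the tool's axes as they then stand; what a row does not reach is not made up. A row lasts 1/8 s, in which the tool goes at most 62.5 mm and 10.7 degrees, less where a joint would pass 70% of its speed; a pose out of reach is approached as far as the arm can. A call is refused whole if a number of a shift passes 62.5 or a number of a turn 0.188, either way. A call with a gripper value outside its range is refused whole. The fingers move at their own pace and stop on an object; "grip_force" is the grip in N (left out, the last holds). Time passes only in rows, so rows that do not move let the fingers close, or fill a call up. It gives the time, the measured TCP pose, the force and the opening at its end, in the units of the state.
- r.get_state(): the state, without advancing time (a new reading comes with each control period).
- r.snapshot(name): name is "side" or "top"; returns the picture (480x640x3 uint8, red, green, blue); there is no depth.
- r.get_calibration(name): a dict with "fx", "fy", "cx", "cy" (pixels), "R" (3x3) and "t" (3): a world point X has camera coordinates R X + t. Camera axes: x right, y down, z forward; pixel columns grow to the right and rows downward; lengths in m; the calibration is good to about 2 mm. A picture is of the moment at which its call begins. get_calibration takes no time and is no camera call.
- r.finish_job(): hands the job in, once; it reports no verdict.
The state is a dict: "clock": time; "q": joint angles; "qd": joint speeds; "joint_torque": joint torques, N m; "tool_pos": TCP position; "eef_rot": TCP orientation; "contact_force": force on the tool from outside, world axes, zero at the start; "moment": the same for the moment, N m; "opening": opening from 0.0 (shut) to 1.0 (fully open).
Only numpy, scipy, OpenCV 4.12 (cv2) and the standard library are available. Lean on these libraries where they do the work, as an engineer would, in place of code of your own. Each camera call takes 0.05 s, during which the arm holds its last target.

## Working session

There is one attempt and no reset: what is moved stays moved. The work goes in short steps, Python scripts to look and compute and a tool call to move; the robot and the scene stay as the last step left them, time stands still between calls to the robot, and variables do not carry over. Pictures are saved under pics/ and viewed, and the job is handed in when it is done.

Besides the shell and the picture viewer there is one more tool, called after "Call:" by a JSON object that holds its "api" and its "payload", one argument or row to a line. play_rows: Moves the arm, as the interface text tells. Its arguments: {"type":"object","properties":{"increments":{"type":"array"},"grip_force":{"type":"number"}},"required":["increments"]}

```bash
mkdir -p pics; python3 - <<'E'
from plant import r
import cv2
for n in("side","top"):
    im=r.snapshot(n); cv2.imwrite(f"pics/{n}0.png",im[:,:,::-1])
    c=r.get_calibration(n); print(n,c)
s=r.get_state(); print(s)
E
```

```text
side {'fx': 516.4554898797552, 'fy': 516.4554898797552, 'cx': 319.92360852256365, 'cy': 236.3791924404289, 'R': array([[ 0.99180417, -0.12692373,  0.01465793],
       [-0.05045156, -0.49444939, -0.867741  ],
       [ 0.11738453,  0.85988963, -0.49680046]]), 't': array([-0.50125736,  0.12583928,  1.03271218])}
top {'fx': 471.10632510504183, 'fy': 471.10632510504183, 'cx': 321.70860420414806, 'cy': 231.08837994650898, 'R': array([[-2.83730363e-02, -9.99585265e-01, -4.92638111e-03],
       [-9.84764446e-01,  2.87975383e-02, -1.71492530e-01],
       [ 1.71563274e-01, -1.44388157e-05, -9.85173103e-01]]), 't': array([0.0616961 , 0.53974111, 0.91807177])}
{'clock': 0.1, 'q': array([ 1.26483446,  0.68989995, -0.19452409,  1.56622707,  0.15729836,
        0.90251096, -0.2150593 ]), 'qd': array([-0.00108575, -0.00032174,  0.00105108, -0.00378406,  0.00235133,
        0.00014204,  0.00180469]), 'joint_torque': array([-4.12919311e-03, -5.28508186e+01, -1.27130728e+00, -1.53838974e+01,
       -5.24882425e-02,  2.02237708e-03,  6.14128157e-05]), 'tool_pos': array([ 0.20803702, -0.58869598,  0.20169394]), 'eef_rot': array([ 8.16508558e-01, -5.77332738e-01, -7.07777604e-04, -4.28166914e-04]), 'contact_force': array([-0.9497426 ,  0.63775153, -0.61613544]), 'moment': array([-0.01529296, -0.04902586, -0.02100937]), 'opening': 0.9996039117234281}
```

View pics/side0.png

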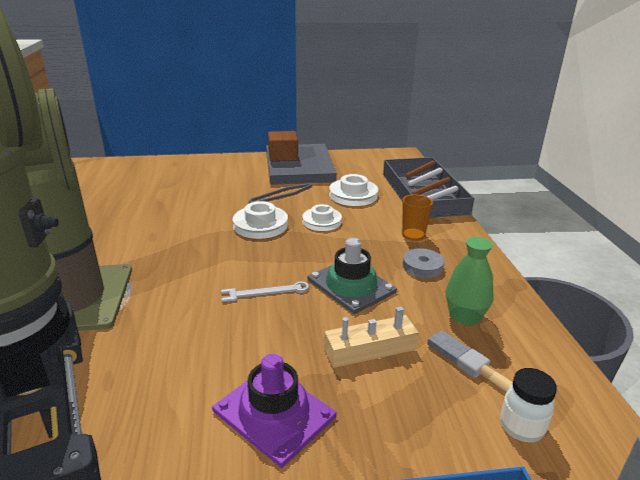

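View pics/top0.png

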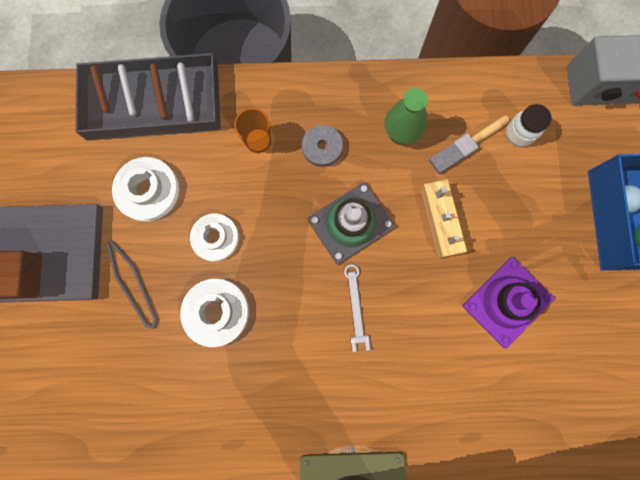

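Three pulley-like parts show in the top view, at (146,188), (214,237) and (215,312). (214,237) is the smallest, so it is the one meant. The green housing is at (352,222); the purple one at (510,302) is a decoy. I'll enlarge crops to confirm.

```bash
python3 - <<'E'
import cv2,numpy as np
t=cv2.imread("pics/top0.png"); s=cv2.imread("pics/side0.png")
def c(im,x,y,w,h,W=400,H=300): return cv2.resize(im[y:y+h,x:x+w],(W,H),interpolation=cv2.INTER_CUBIC)
m=np.vstack([np.hstack([c(t,184,212,64,48),c(t,310,180,84,63)]),np.hstack([c(t,400,173,112,84),c(s,322,295,100,75)])])
cv2.imwrite("pics/crop1.png",m)
m=np.vstack([np.hstack([c(s,298,200,48,36),c(s,300,230,104,78)]),np.hstack([c(t,100,150,100,75),c(t,170,270,100,75)])])
cv2.imwrite("pics/crop2.png",m)
E
```

```text
(no output)
```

View pics/crop1.png

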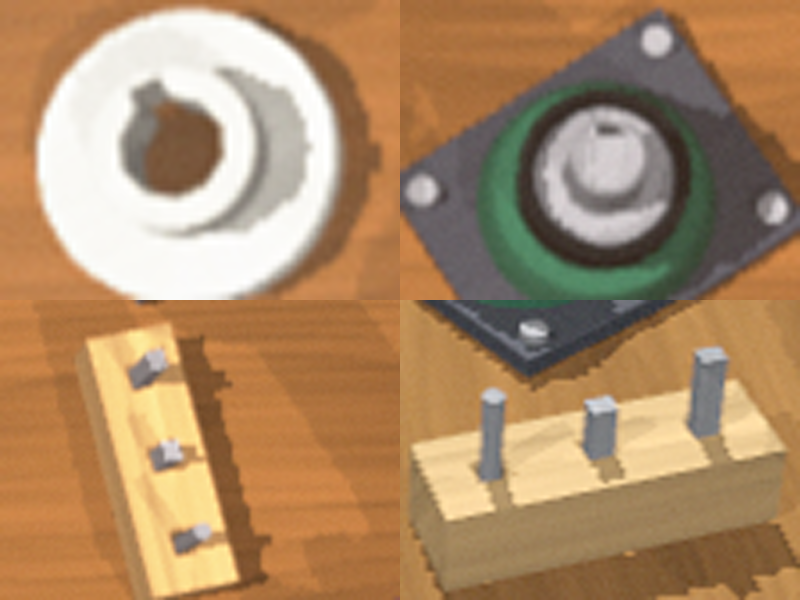

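View pics/crop2.png

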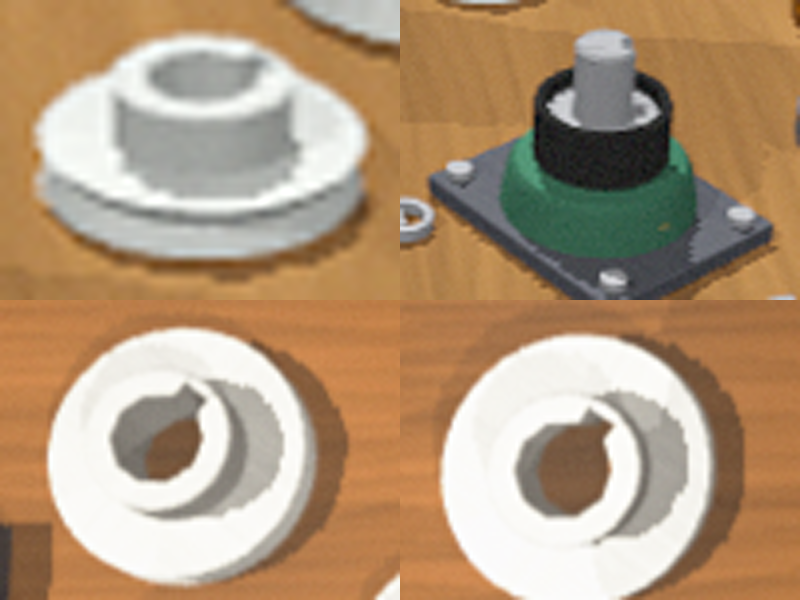

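```bash
cat > h.py <<'E'
import cv2,numpy as np
from plant import r
def ray(n,u,v):
    c=r.get_calibration(n); R=np.array(c["R"]);t=np.array(c["t"])
    d=R.T@np.array([(u-c["cx"])/c["fx"],(v-c["cy"])/c["fy"],1.]); return -R.T@t,d
def onz(n,u,v,z):
    o,d=ray(n,u,v); return o+d*(z-o[2])/d[2]
def tri(a,b):
    (o1,d1),(o2,d2)=ray("top",*a),ray("side",*b)
    A=np.stack([d1,-d2],1); s=np.linalg.lstsq(A,o2-o1,rcond=None)[0]
    p,q=o1+s[0]*d1,o2+s[1]*d2; return (p+q)/2,np.linalg.norm(p-q)
def proj(n,X):
    c=r.get_calibration(n); p=c["R"]@np.array(X)+c["t"]; return np.array([c["fx"]*p[0]/p[2]+c["cx"],c["fy"]*p[1]/p[2]+c["cy"]])
def crop(im,x,y,w,k,W=800):
    h=w*3//4; o=cv2.resize(im[y:y+h,x:x+w],(800,600),interpolation=cv2.INTER_CUBIC)
    f=800/w
    for i in range(0,w,k): cv2.putText(o,str(x+i),(int((i+.5)*f),10),0,.35,(0,0,255),1); cv2.line(o,(int((i+.5)*f),12),(int((i+.5)*f),18),(0,0,255),1)
    for i in range(0,h,k): cv2.putText(o,str(y+i),(0,int((i+.5)*f)+4),0,.35,(0,0,255),1); cv2.line(o,(25,int((i+.5)*f)),(31,int((i+.5)*f)),(0,0,255),1)
    return o
E
python3 - <<'E'
from h import *
t=cv2.imread("pics/top0.png"); s=cv2.imread("pics/side0.png")
cv2.imwrite("pics/c_shaft_t.png",crop(t,328,192,48,4))
cv2.imwrite("pics/c_shaft_s.png",crop(s,322,232,64,4))
cv2.imwrite("pics/c_rack_t.png",crop(t,410,172,72,4))
cv2.imwrite("pics/c_rack_s.png",crop(s,360,296,64,4))
cv2.imwrite("pics/c_pul_t.png",crop(t,184,212,64,4))
E
```

```text
(no output)
```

View pics/c_shaft_t.png

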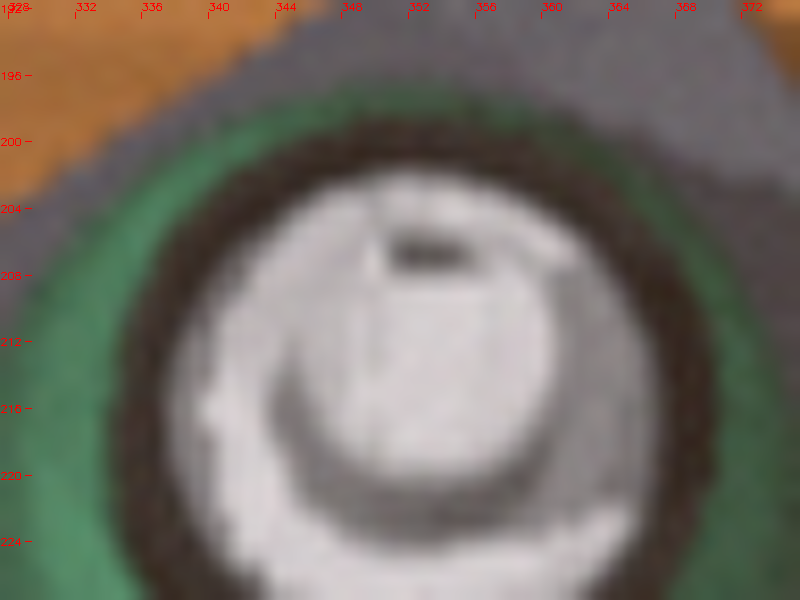

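View pics/c_shaft_s.png

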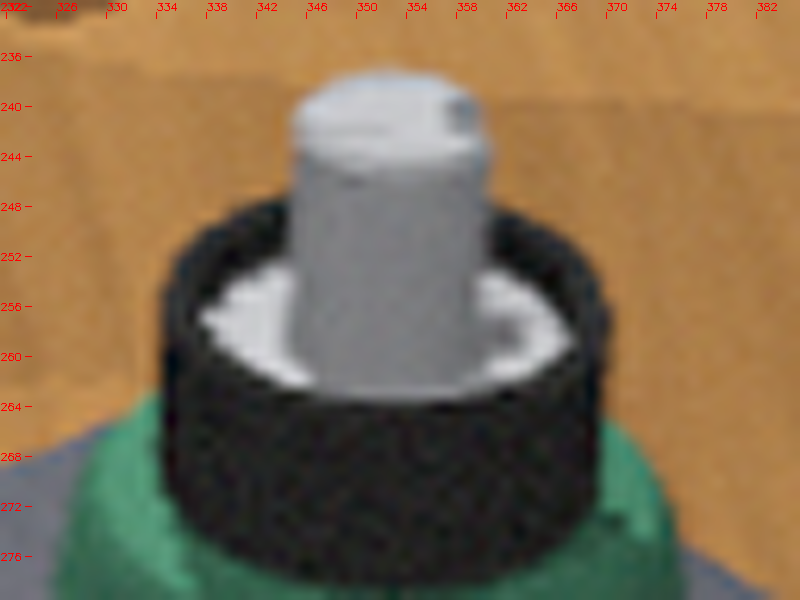

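View pics/c_rack_t.png

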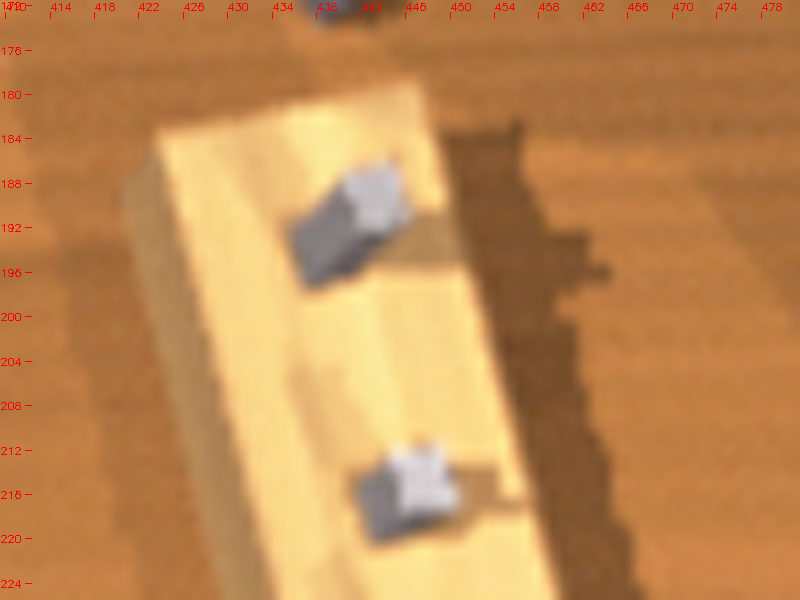

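View pics/c_rack_s.png

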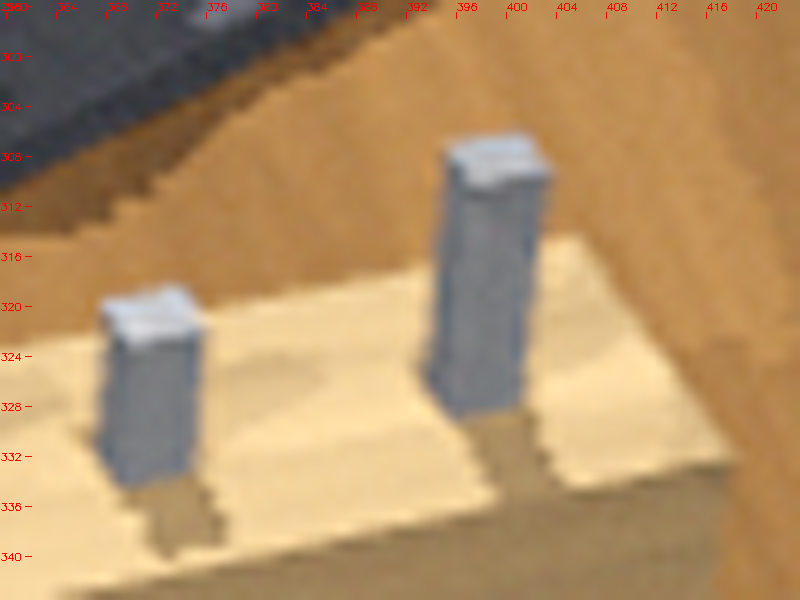

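View pics/c_pul_t.png

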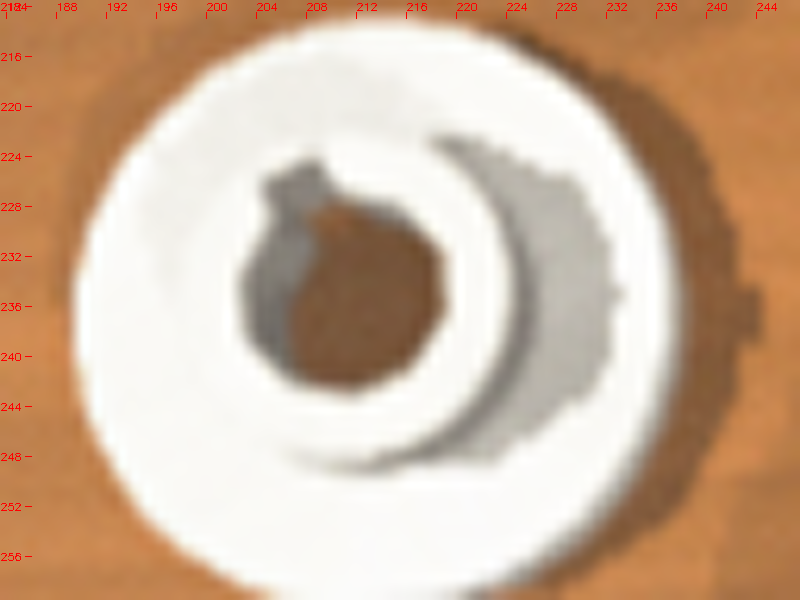

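```bash
python3 - <<'E'
from h import *
np.set_printoptions(precision=4,suppress=True)
t=cv2.imread("pics/top0.png"); s=cv2.imread("pics/side0.png")
hsv=cv2.cvtColor(t,cv2.COLOR_BGR2HSV)
# sleeve
def big(mask,x0,y0,x1,y1):
    m=np.zeros_like(mask); m[y0:y1,x0:x1]=mask[y0:y1,x0:x1]
    n,l,st,c=cv2.connectedComponentsWithStats(m); k=1+np.argmax(st[1:,4]); mm=(l==k).astype(np.uint8)
    cs,_=cv2.findContours(mm,cv2.RETR_EXTERNAL,cv2.CHAIN_APPROX_NONE); return max(cs,key=cv2.contourArea),mm
g=t.astype(int)
blk=((g.max(2)<75)).astype(np.uint8)*255
c,m=big(blk,325,190,380,245); c=cv2.convexHull(c); e=cv2.fitEllipse(c); print("sleeve",e,onz("top",*e[0],.076),onz("top",*e[0],.07))
grn=((g[:,:,1]>g[:,:,2]*1.25)).astype(np.uint8)*255
c,m=big(grn,315,185,385,255); e=cv2.fitEllipse(cv2.convexHull(c)); print("green",e,onz("top",*e[0],.012),onz("top",*e[0],.04))
# foot: brightness bolts
for (x,y) in ((363,188),(315,220),(388,224),(339,257)):
    w=t[y-7:y+8,x-7:x+8].min(2).astype(float); w=np.clip(w-140,0,None); Y,X=np.mgrid[y-7:y+8,x-7:x+8]
    u=(w*X).sum()/w.sum(); v=(w*Y).sum()/w.sum(); print("bolt",u,v,onz("top",u,v,.015))
# pulley
wh=((g.min(2)>135)&(g.max(2)-g.min(2)<40)).astype(np.uint8)*255
c,m=big(wh,184,208,245,265); e=cv2.fitEllipse(cv2.convexHull(c)); print("pulley",e,onz("top",*e[0],.012))
# rack
rk=((hsv[:,:,2]>185)&(hsv[:,:,1]>60)&(hsv[:,:,1]<150)&(hsv[:,:,0]>14)).astype(np.uint8)*255
c,m=big(rk,415,170,480,265); b=cv2.minAreaRect(c); bp=cv2.boxPoints(b); print("rack",b)
P=[onz("top",*p,.04) for p in bp]; print(np.array(P), np.mean(P,0))
print("key",tri((442.6,189.5),(398.4,308.3)), tri((447,214.5),(370.8,320.8)))
for z in (.08,): print([onz("top",u,v,z)[:2] for u,v in ((439.5,188.3),(444,186.3),(446.2,190.5),(442,192.6))])
print([onz("side",u,v,.08)[:2] for u,v in ((395,307.5),(401.2,306.3),(402.5,309),(397,310.2))])
print("shafttop", onz("top",353,212.8,.11), onz("side",352,240.6,.11), tri((353,212.8),(352,240.6)))
print("slot", onz("top",353.2,206.8,.11), onz("side",357.8,240,.11))
E
```

```text
sleeve ((353.4278869628906, 216.52825927734375), (36.551673889160156, 40.54832077026367), 45.50591278076172) [ 0.5638 -0.018   0.076 ] [ 0.5651 -0.0184  0.07  ]
green ((350.4829406738281, 221.8030548095703), (48.38042449951172, 48.83685302734375), 66.0282974243164) [ 0.5656 -0.0157  0.012 ] [ 0.5602 -0.0139  0.04  ]
bolt 363.3955696202532 188.03417721518989 [ 0.6381 -0.0461  0.015 ]
bolt 314.4477234401349 219.54047217537942 [0.5722 0.0608 0.015 ]
bolt 388.8840206185567 223.77061855670104 [ 0.5584 -0.0967  0.015 ]
bolt 338.0229053646775 255.62869198312237 [0.4936 0.0134 0.015 ]
pulley ((213.83096313476562, 236.87835693359375), (47.097286224365234, 48.23053741455078), 62.3818473815918) [0.5416 0.2752 0.012 ]
rack ((444.9186096191406, 217.52127075195312), (76.35763549804688, 24.989770889282227), 75.3791275024414)
[[ 0.637  -0.1695  0.04  ]
 [ 0.6492 -0.2211  0.04  ]
 [ 0.4919 -0.2488  0.04  ]
 [ 0.4804 -0.1986  0.04  ]] [ 0.5646 -0.2095  0.04  ]
key (array([ 0.6146, -0.1991,  0.0788]), np.float64(0.0024700533653792814)) (array([ 0.5656, -0.2082,  0.0632]), np.float64(0.001027962089108737))
[array([ 0.6157, -0.1925]), array([ 0.6195, -0.2018]), array([ 0.6107, -0.2056]), array([ 0.6067, -0.1969])]
[array([ 0.6101, -0.1974]), array([ 0.6217, -0.1952]), array([ 0.622 , -0.2029]), array([ 0.6116, -0.2051])]
shafttop [ 0.5642 -0.0151  0.11  ] [ 0.5667 -0.0134  0.11  ] (array([ 0.5652, -0.0151,  0.1108]), np.float64(0.0023196011453861685))
slot [ 0.576  -0.0159  0.11  ] [ 0.5788 -0.0123  0.11  ]
```

```bash
cat >> h.py <<'E'
from scipy.spatial.transform import Rotation as Ro
def go(p,yaw,verb=True):
    "remaining shift in tool axes (mm), turn (rad) to TCP p with tool x at world yaw deg (mod 180), pointing down"
    s=r.get_state(); R=Ro.from_quat(s["eef_rot"]); d=R.inv().apply(np.array(p)-s["tool_pos"])*1000
    best=None
    for y in (yaw,yaw+180):
        a=np.radians(y); T=Ro.from_matrix(np.array([[np.cos(a),np.sin(a),0],[np.sin(a),-np.cos(a),0],[0,0,-1]]))
        w=(R.inv()*T).as_rotvec()
        if best is None or np.linalg.norm(w)<np.linalg.norm(best): best=w
    print("shift",np.round(d,2),"turn",np.round(best,4))
    st()
def st():
    s=r.get_state(); R=Ro.from_quat(s["eef_rot"]); x=R.as_matrix()[:,0]
    print("t",round(s["clock"],2),"pos",np.round(s["tool_pos"]*1000,2),"yaw",round(np.degrees(np.arctan2(x[1],x[0])),2),"zt",np.round(R.as_matrix()[:,2],4),"F",np.round(s["contact_force"],2),"M",np.round(s["moment"],3),"open mm",round(s["opening"]*88,2),"q7",round(s["q"][6],2))
E
python3 - <<'E'
from h import *
go((.615,-.1995,.19),-80)
s=cv2.imread("pics/side0.png").astype(int); 
print(s[252:264,352:372].sum(2)//3)
t=cv2.imread("pics/top0.png").astype(int); print(t[202:224,342:364].sum(2)//3)
E
```

```text
shift [-231.24 -513.43   12.01] turn [0.0003 0.0016 0.1653]
t 0.1 pos [ 208.04 -588.7   201.69] yaw -70.53 zt [-7.0e-04  1.5e-03 -1.0e+00] F [-0.95  0.64 -0.62] M [-0.015 -0.049 -0.021] open mm 87.97 q7 -0.22
[[124 123 123 123 120 119 119 111  95  47  19  22  24  30  43  46  71 112
  125 125]
 [125 126 126 124 120 117 116 112 106  99  72  29  19  27  23  41  45  83
  118 125]
 [125 126 122 120 121 121 115 110 156 189 160  97  58  16  14  44  53  61
  109 125]
 [125 127 123 121 123 117 115 106 150 183 191 192 152  63  23  35  45  46
  103 125]
 [127 122 124 126 122 118 116 109 148 177 187 188 190 150  52  28  50  53
   75 113]
 [125 125 124 123 119 123 113 108 124 133 132 152 172 180 136  35  47  50
   53 107]
 [125 126 126 120 120 118 115 110 111 109 105 139 182 196 165  90  45  47
   52 105]
 [125 125 124 124 121 116 112 106 110 115 111 132 183 206 185 119  53  50
   66 113]
 [123 126 126 122 119 118 114 110 111 144 161 172 193 188 128  42  43  39
   67 107]
 [125 125 122 124 122 115 115 119 135 187 207 204 171  91  41  48  45  23
   62 111]
 [126 128 128 124 125 120 121 137 138 133
[... 1476 characters left out ...]
5 206 211 208 203 201 197 189
  153 127 128 136]
 [209 195 141 121 129 159 187 199 194 201 210 209 207 202 200 199 192 165
  133 121 129 135]
 [206 203 161 128 122 140 167 187 183 201 209 206 205 206 195 190 170 139
  110 123 134 131]
 [205 207 189 145 121 123 138 160 167 186 190 192 194 189 181 162 137 112
  103 127 134 133]
 [207 210 205 157 124 122 121 128 141 155 155 152 154 149 138 122  99  93
  111 132 133 134]
 [210 212 209 172 130 117 118 116 113 112 117 116 117 106 103  95  95  97
  121 133 133 130]
 [207 211 211 189 158 136 120 117 110 107 106 102  93  96  96  96 104 118
  129 135 131 148]
 [198 212 206 207 195 176 142 122 114 107 104 101  94  96  98 106 121 132
  140 161 157 181]]
```

```bash
python3 - <<'E'
from h import *
A=np.array([.5667,-.0134])
for p in ((363.2,258.1),(361.5,258.0),(363.3,257.8)):
    P=onz("side",*p,.068)[:2]; d=P-A; print(P,np.hypot(*d),np.degrees(np.arctan2(d[1],d[0])))
# shaft edges near z=.075 in side: check axis
for z in (.11,.075): print(z,proj("side",(A[0],A[1],z)),proj("side",(A[0]-.0151,A[1]+.005,z)),proj("side",(A[0]+.0151,A[1]-.005,z)))
E
```

```text
[ 0.59165334 -0.01498325] 0.025003512271558843 -3.6304501430313185
[ 0.58826415 -0.01424421] 0.021580664486209176 -2.2419218578464113
[ 0.59208685 -0.01387191] 0.02539123895701014 -1.0649251542338636
0.11 [351.97448724 240.58981781] [344.11104411 239.72654199] [359.87649371 241.45732724]
0.075 [351.19172174 255.45202013] [343.46000751 254.56733336] [358.96072414 256.34097352]
```

Call:
{"api": "play_rows", "payload": {
  "increments": [
    [0.5,-23,-51,0,0,0,0],
    [0.5,-23,-51,0,0,0,0],
    [0.5,-23,-51,0,0,0,0],
    [0.5,-23,-51,0,0,0,0],
    [0.5,-23,-51,0,0,0,0],
    [0.5,-23,-51,0,0,0,0],
    [0.5,-23,-51,0,0,0,0],
    [0.5,-23,-51,0,0,0,0]
  ]
}}

```text
clock: 1.1
tool_pos: [0.5357, -0.2761, 0.1973]
eef_rot: [0.813, -0.583, -0.003, 0.001]
contact_force: [0.4, -0.5, -0.6]
opening: 0.501
```

```bash
python3 -c "
from h import *
go((.615,-.1995,.13),-79.7)"
```

```text
shift [ -46.89 -100.08   66.89] turn [0.0066 0.0036 0.1469]
t 1.1 pos [ 535.75 -276.14  197.33] yaw -71.28 zt [-0.0072  0.0018 -1.    ] F [ 0.37 -0.48 -0.65] M [-0.041 -0.026 -0.003] open mm 44.08 q7 -0.95
```

Call:
{"api": "play_rows", "payload": {
  "increments": [
    [0.5,-16,-33,10,0,0,0],
    [0.5,-16,-33,15,0,0,0],
    [0.5,-15,-34,20,0,0,0],
    [0.5,0,0,20,0,0,0],
    [0.5,0,0,0,0.007,0.004,0.075],
    [0.5,0,0,0,0,0,0.072],
    [0.5,0,0,0,0,0,0],
    [0.5,0,0,0,0,0,0]
  ]
}}

```text
clock: 2.1
tool_pos: [0.6195, -0.1872, 0.1259]
eef_rot: [0.771, -0.637, -0.003, -0.001]
contact_force: [-0.1, -0.1, 0.9]
opening: 0.503
```

```bash
python3 -c "
from h import *
go((.615,-.1995,.064),-79.7)
for n in('side','top'):
    im=r.snapshot(n)[:,:,::-1]; cv2.imwrite(f'pics/{n}1.png',im)
    cv2.imwrite(f'pics/{n}1c.png',crop(im,340,215,120,10) if n=='side' else crop(im,390,140,100,10))
"
```

```text
shift [11.64  6.61 61.87] turn [0.0018 0.0061 0.0094]
t 2.1 pos [ 619.49 -187.18  125.93] yaw -79.16 zt [-0.0029  0.0056 -1.    ] F [-0.08 -0.07  0.92] M [-0.077 -0.012  0.009] open mm 44.26 q7 -1.22
```

View pics/side1c.png

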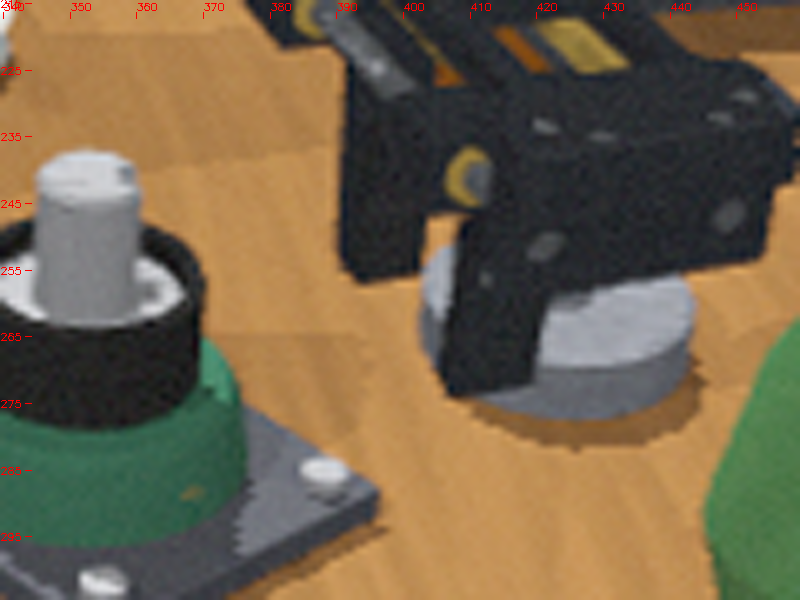

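View pics/top1c.png

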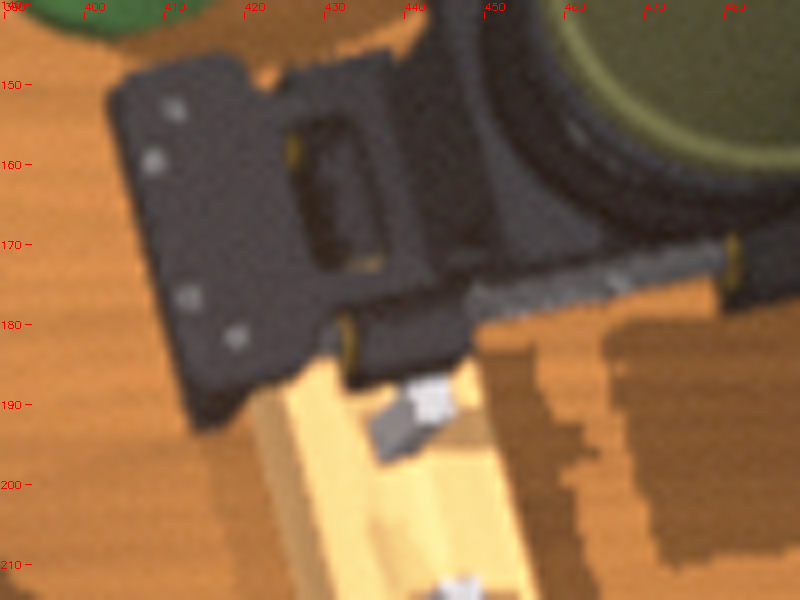

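Call:
{"api": "play_rows", "payload": {
  "increments": [
    [0.5,11.5,6.5,0,0.002,0.006,0.01],
    [0.5,0,0,0,0,0,0],
    [0.5,0,0,15,0,0,0],
    [0.5,0,0,15,0,0,0],
    [0.5,0,0,15,0,0,0],
    [0.5,0,0,15,0,0,0],
    [0.5,0,0,0,0,0,0],
    [0.5,0,0,0,0,0,0]
  ]
}}

```text
clock: 3.2
tool_pos: [0.6141, -0.2007, 0.0604]
eef_rot: [0.767, -0.641, -0.001, 0.0]
contact_force: [0.2, -0.2, 0.3]
opening: 0.5
```

```bash
python3 -c "
from h import *
go((.615,-.1995,.065),-79.7)
for n in('side','top'):
    im=r.snapshot(n)[:,:,::-1]; cv2.imwrite(f'pics/{n}2.png',im)
    cv2.imwrite(f'pics/{n}2c.png',crop(im,350,250,80,10) if n=='side' else crop(im,390,140,100,10))
"
```

```text
shift [-1.   -1.12 -4.65] turn [ 0.0015  0.0008 -0.0013]
t 3.2 pos [ 614.07 -200.68   60.35] yaw -79.78 zt [-1.6e-03  5.0e-04 -1.0e+00] F [ 0.22 -0.24  0.27] M [-0.002 -0.033 -0.037] open mm 44.03 q7 -1.23
```

View pics/side2c.png

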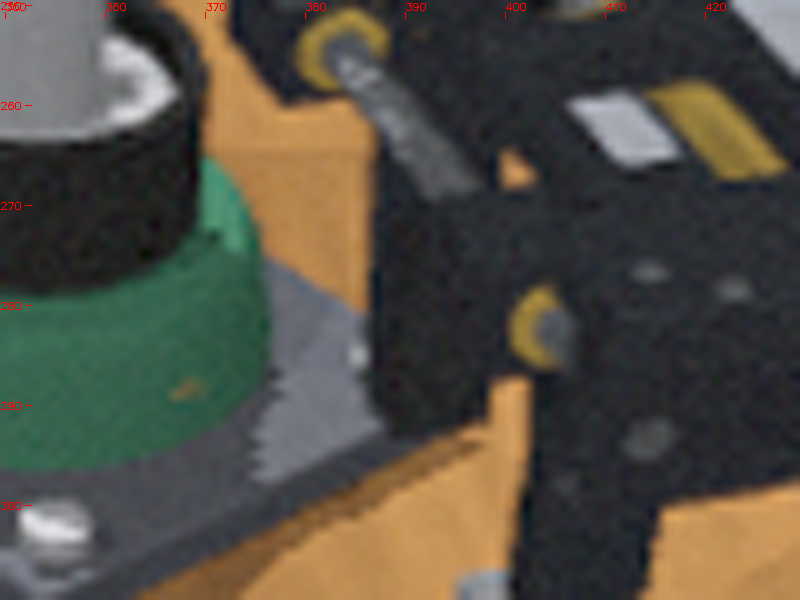

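View pics/top2c.png

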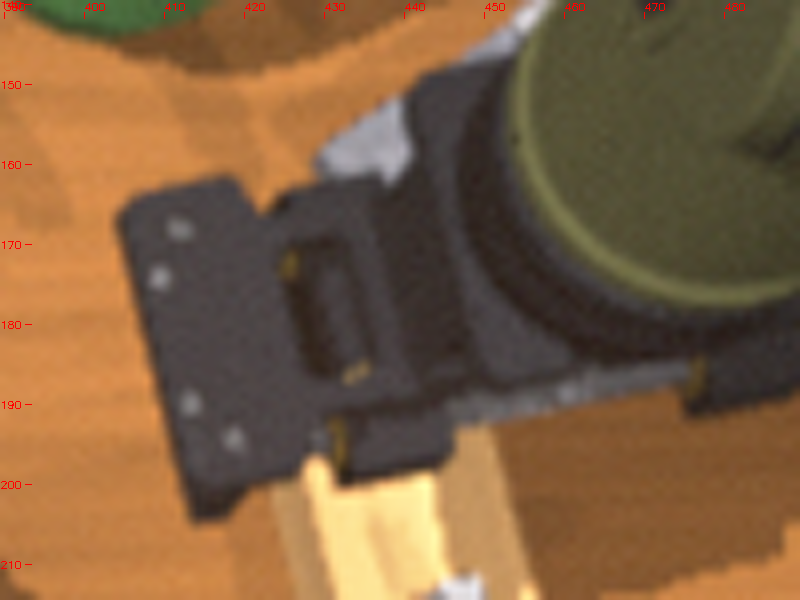

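```bash
python3 -c "
from h import *
im=cv2.imread('pics/side2.png'); cv2.imwrite('pics/side2d.png',crop(im,370,280,80,10))
print(proj('side',(.6141,-.2007,.0604)),proj('side',(.6141+.0039,-.2007-.0217,.0604)),proj('side',(.6141-.0039,-.2007+.0217,.0604)))
"
```

```text
[396.72607975 317.48229322] [402.17631128 325.3056701 ] [391.49141238 309.96834168]
```

View pics/side2d.png

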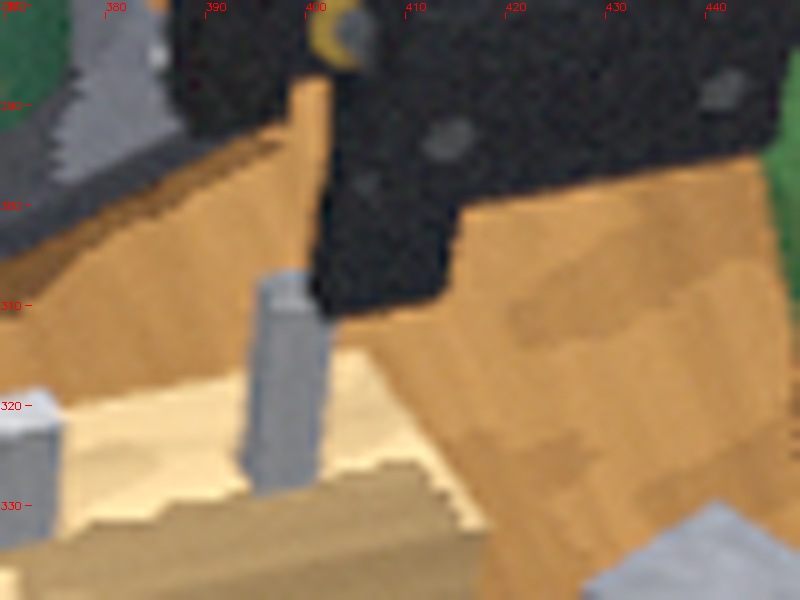

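```bash
python3 -c "
from h import *
print(proj('side',(.6195,-.1872,.126)))
for dz in (0,.01,.02,.03,.04): print(dz,proj('side',(.6141,-.2007,.0604+dz)),proj('side',(.6195,-.1872,.126+dz)),proj('top',(.6141,-.2007,.0604+dz)))
im=r.snapshot('side')[:,:,::-1]; cv2.imwrite('pics/side3.png',im)
"
```

```text
[401.1943781  281.94797212]
0 [396.72607975 317.48229322] [401.1943781  281.94797212] [441.24934133 191.43203773]
0.01 [397.23570369 312.93661989] [401.7411424 277.095502 ] [442.45938678 190.17574744]
0.02 [397.7510026  308.34032782] [402.29413732 272.1877358 ] [443.69468268 188.89324167]
0.03 [398.27207179 303.69256678] [402.85346998 267.22372291] [444.95602775 187.58369122]
0.04 [398.79900873 298.99246738] [403.41924996 262.20249081] [446.24425472 186.2462315 ]
```

View pics/side3.png

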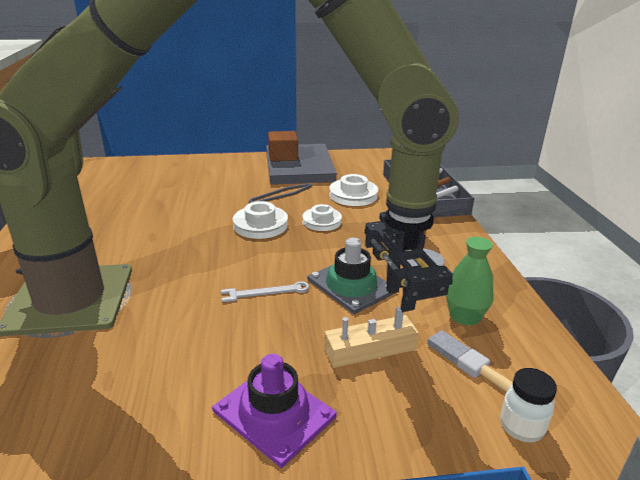

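```bash
python3 -c "
from h import *
for s in (-1,1): 
  for d in(-.0375,.0375):
    a=np.radians(-79.8); p=np.array([.6141,-.2007,.124])+s*.0935*np.array([np.cos(a),np.sin(a),0])+d*np.array([-np.sin(a),np.cos(a),0]); print(s,d,proj('side',p),proj('top',p))
"
```

```text
-1 -0.0375 [359.15640922 262.24916145] [406.43989391 211.58156073]
-1 0.0375 [396.89845609 256.15791323] [397.25071018 174.20420883]
1 -0.0375 [403.93987955 326.23868739] [501.94695421 191.81176717]
1 0.0375 [447.81379727 317.37751888] [491.48669683 154.94274919]
```

Call:
{"api": "play_rows", "payload": {
  "increments": [
    [0.4,0,0,0,0,0,0],
    [0.3,0,0,0,0,0,0],
    [0.25,0,0,0,0,0,0],
    [0.25,0,0,0,0,0,0],
    [0.25,0,0,0,0,0,0],
    [0.25,0,0,0,0,0,0],
    [0.25,0,0,0,0,0,0],
    [0.25,0,0,0,0,0,0]
  ],
  "grip_force": 15
}}

```text
clock: 4.35
tool_pos: [0.615, -0.2011, 0.0621]
eef_rot: [0.767, -0.641, 0.001, -0.0]
contact_force: [0.4, -0.2, -0.1]
opening: 0.254
```

```bash
python3 -c "
from h import *
go((.615,-.1995,.065),-79.7)
im=r.snapshot('side')[:,:,::-1]; cv2.imwrite('pics/side4.png',crop(im,360,260,90,10))
"
```

```text
shift [-1.6  -0.28 -2.91] turn [-0.0011 -0.0006 -0.0016]
t 4.35 pos [ 615.02 -201.12   62.09] yaw -79.79 zt [ 1.2e-03 -3.0e-04 -1.0e+00] F [ 0.45 -0.2  -0.09] M [ 0.073 -0.004 -0.044] open mm 22.31 q7 -1.23
```

View pics/side4.png

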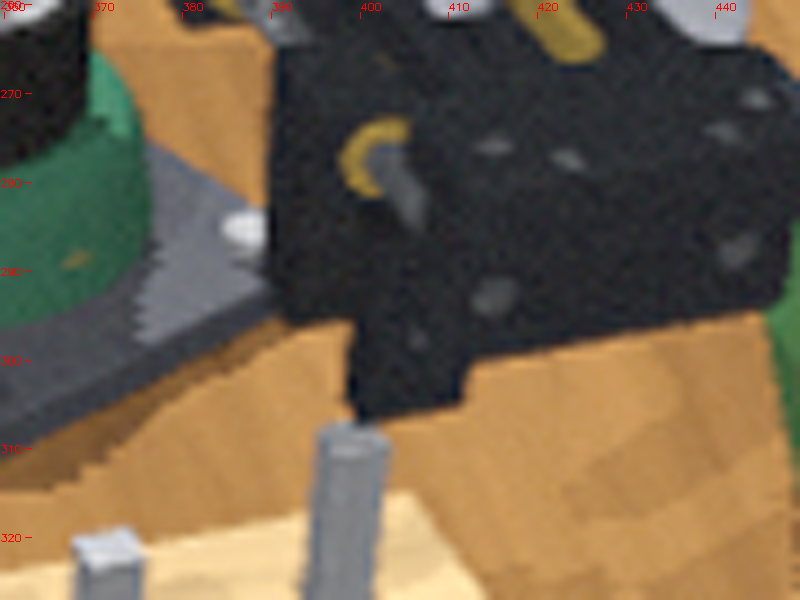

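Call:
{"api": "play_rows", "payload": {
  "increments": [
    [0.1,0,0,0,0,0,0],
    [0.05,0,0,0,0,0,0],
    [0.05,0,0,0,0,0,0],
    [0.05,0,0,0,0,0,0],
    [0.05,0,0,0,0,0,0],
    [0.05,0,0,0,0,0,0],
    [0.05,0,0,0,0,0,0],
    [0.05,0,0,0,0,0,0]
  ],
  "grip_force": 10
}}

```text
clock: 5.4
tool_pos: [0.615, -0.2011, 0.0621]
eef_rot: [0.767, -0.641, 0.001, -0.0]
contact_force: [-1.0, -0.5, 0.0]
opening: 0.05
```

```bash
python3 -c "
from h import *
go((.615,-.1995,.065),-79.7)
im=r.snapshot('side')[:,:,::-1]; cv2.imwrite('pics/side5.png',crop(im,360,260,90,10))
"
```

```text
shift [-1.57 -0.31 -2.94] turn [-0.0011 -0.0005 -0.0016]
t 5.4 pos [ 614.98 -201.1    62.06] yaw -79.79 zt [ 1.1e-03 -3.0e-04 -1.0e+00] F [-0.96 -0.45  0.02] M [ 0.012  0.027 -0.004] open mm 4.42 q7 -1.23
```

View pics/side5.png

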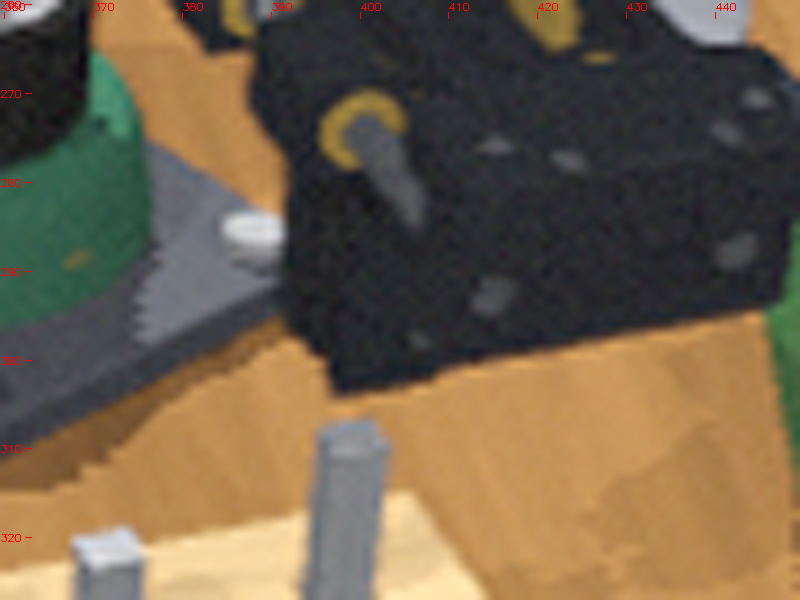

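Call:
{"api": "play_rows", "payload": {
  "increments": [
    [0.5,0,0,0,0,0,0],
    [0.5,0,0,0,0,0,0],
    [0.5,0,0,0,0,0,0],
    [0.5,0,0,5,0,0,0],
    [0.5,0,0,6,0,0,0],
    [0.5,0,0,6,0,0,0],
    [0.5,0,0,0,0,0,0],
    [0.5,0,0,0,0,0,0]
  ],
  "grip_force": 15
}}

```text
clock: 6.45
tool_pos: [0.6146, -0.201, 0.0433]
eef_rot: [0.767, -0.641, 0.0, -0.0]
contact_force: [0.7, 0.3, -0.1]
opening: 0.5
```

```bash
python3 -c "
from h import *
go((.615,-.1995,.03),-79.7)
im=r.snapshot('side')[:,:,::-1]; cv2.imwrite('pics/side6.png',crop(im,360,270,80,10))
im=r.snapshot('top')[:,:,::-1]; cv2.imwrite('pics/top6.png',crop(im,390,150,100,10))
"
```

```text
shift [-1.37 -0.63 13.27] turn [-0.0001 -0.     -0.0015]
t 6.45 pos [ 614.62 -200.96   43.27] yaw -79.79 zt [ 1.e-04 -0.e+00 -1.e+00] F [ 0.72  0.33 -0.12] M [0.026 0.041 0.058] open mm 43.97 q7 -1.23
```

View pics/side6.png

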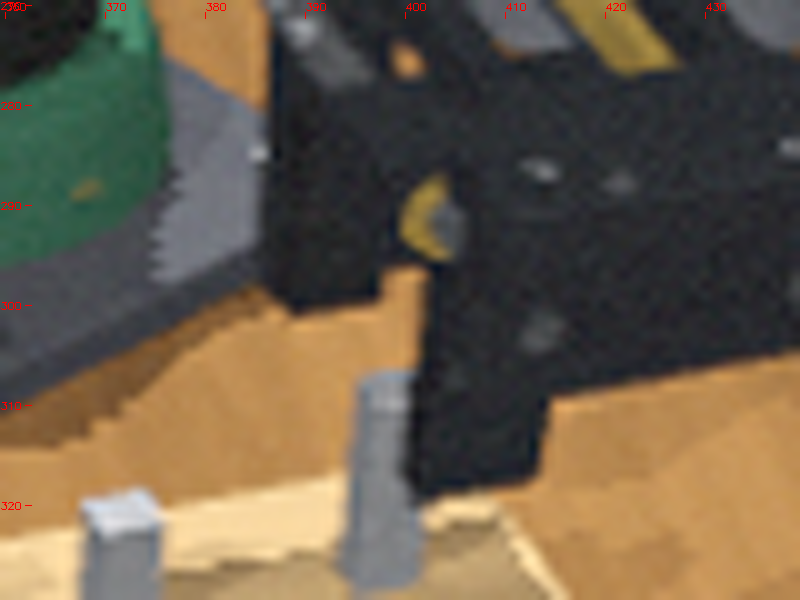

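View pics/top6.png

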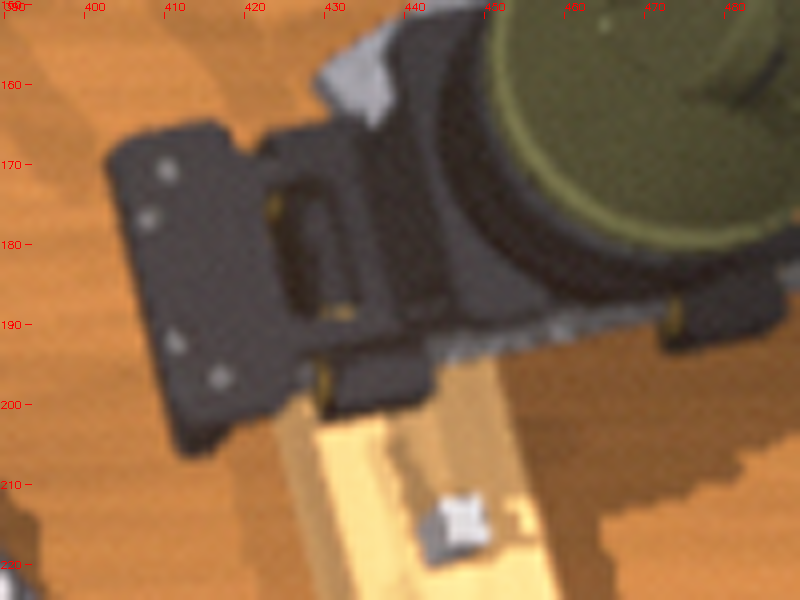

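Call:
{"api": "play_rows", "payload": {
  "increments": [
    [0.5,0,1.5,5,0,0,0],
    [0.5,0,0,5,0,0,0],
    [0.5,0,0,5,0,0,0],
    [0.25,0,0,0,0,0,0],
    [0.15,0,0,0,0,0,0],
    [0.05,0,0,0,0,0,0],
    [0.05,0,0,0,0,0,0],
    [0.05,0,0,0,0,0,0]
  ],
  "grip_force": 15
}}

```text
clock: 7.55
tool_pos: [0.6133, -0.2013, 0.0277]
eef_rot: [0.767, -0.641, 0.0, -0.0]
contact_force: [-0.1, -0.3, -0.5]
opening: 0.107
```

```bash
python3 -c "
from h import *
st()
im=r.snapshot('side')[:,:,::-1]; cv2.imwrite('pics/side7.png',crop(im,360,270,80,10))
"
```

```text
t 7.55 pos [ 613.31 -201.34   27.65] yaw -79.79 zt [ 8.e-04 -2.e-04 -1.e+00] F [-0.09 -0.34 -0.51] M [ 0.034 -0.003 -0.001] open mm 9.45 q7 -1.23
```

View pics/side7.png

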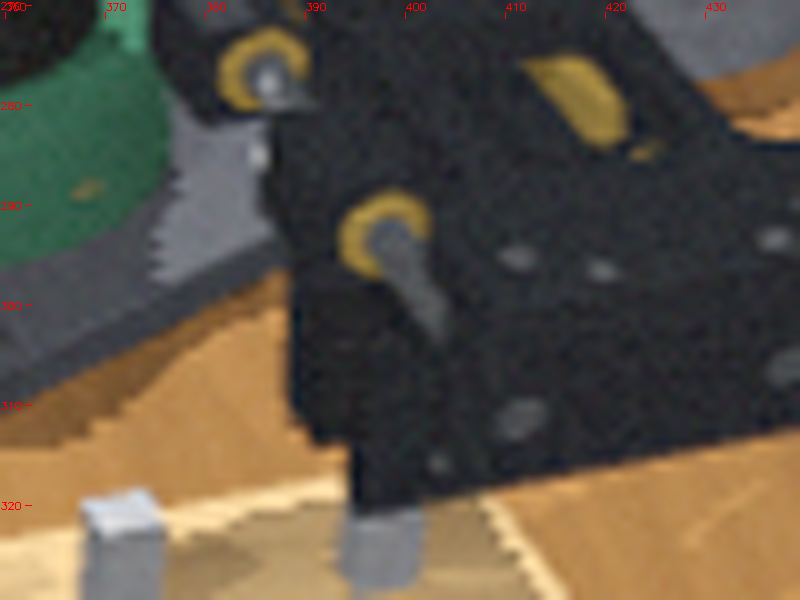

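Call:
{"api": "play_rows", "payload": {
  "increments": [
    [0,0,0,0,0,0,0],
    [0,0,0,-6,0,0,0],
    [0,0,0,-12,0,0,0],
    [0,0,0,-22,0,0,0],
    [0,0,0,-26,0,0,0],
    [0,0,0,-26,0,0,0],
    [0,0,0,-26,0,0,0],
    [0,0,0,0,0,0,0]
  ],
  "grip_force": 30
}}

```text
clock: 8.6
tool_pos: [0.6141, -0.2016, 0.154]
eef_rot: [0.767, -0.641, 0.002, -0.001]
contact_force: [-1.2, 0.5, -1.7]
opening: 0.112
```

```bash
python3 -c "
from h import *
go((.5794,-.0172,.138),-92)
"
```

```text
shift [-187.71    1.55   15.62] turn [-0.0045 -0.0016  0.213 ]
t 8.6 pos [ 614.11 -201.65  154.01] yaw -79.8 zt [ 0.0046 -0.0013 -1.    ] F [-1.17  0.53 -1.67] M [-0.023  0.011 -0.018] open mm 9.82 q7 -1.21
```

Call:
{"api": "play_rows", "payload": {
  "increments": [
    [0,-40,0,0,0,0,0],
    [0,-50,1,0,0,0,0],
    [0,-50,0,0,0,0,0],
    [0,-48,0,5,0,0,0],
    [0,0,0,0,-0.004,-0.002,0.07],
    [0,0,0,0,0,0,0.07],
    [0,0,0,0,0,0,0.07],
    [0,0,0,0,0,0,0]
  ]
}}

```text
clock: 9.6
tool_pos: [0.5738, -0.0105, 0.142]
eef_rot: [-0.694, 0.72, 0.003, -0.003]
contact_force: [-0.5, -0.5, -0.4]
opening: 0.108
```

```bash
python3 -c "
from h import *
go((.5794,-.0172,.138),-92)
im=r.snapshot('side')[:,:,::-1]; cv2.imwrite('pics/side8.png',im);cv2.imwrite('pics/side8c.png',crop(im,310,195,100,10))
im=r.snapshot('top')[:,:,::-1]; cv2.imwrite('pics/top8.png',im);cv2.imwrite('pics/top8c.png',crop(im,300,160,100,10))
"
```

```text
shift [ 6.52 -5.91  3.92] turn [ 0.0098 -0.0002 -0.0019]
t 9.6 pos [573.77 -10.47 141.98] yaw -92.11 zt [-9.8e-03  2.0e-04 -1.0e+00] F [-0.48 -0.52 -0.45] M [ 0.027 -0.017  0.052] open mm 9.54 q7 -1.65
```

View pics/side8c.png

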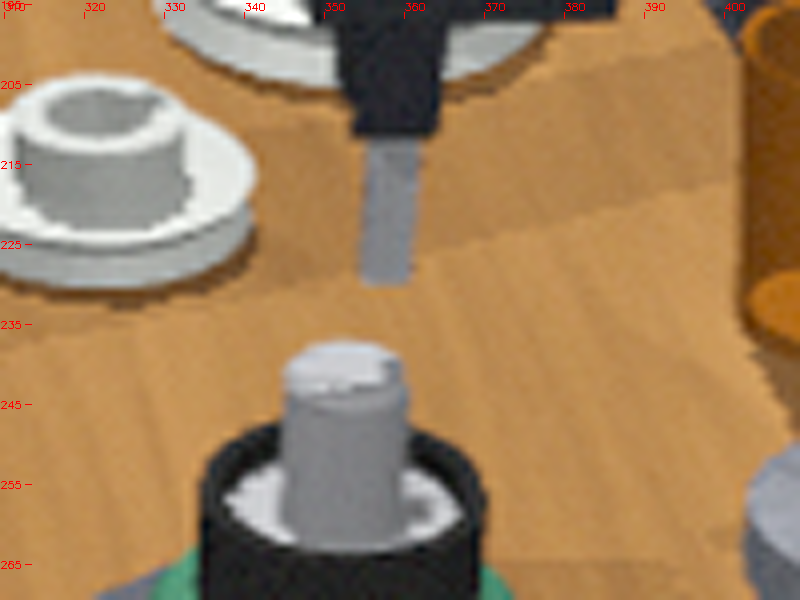

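View pics/top8c.png

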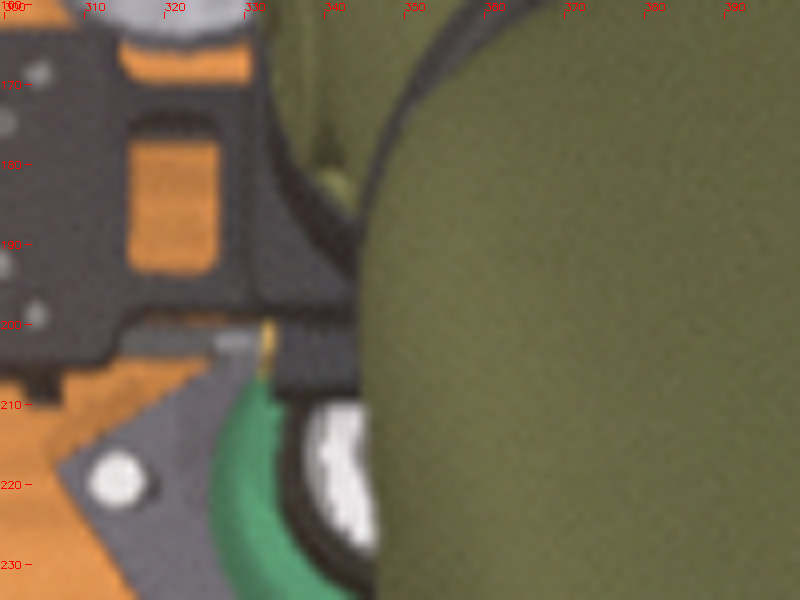

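```bash
python3 -c "
from h import *
P=onz('side',356.8,229.7,.142-.0097); print(P, P[:2]-np.array([.57377,-.01047]))
# key in rack, side view initial: top centre at z=.08
Q=onz('side',398.4,308.3,.08); print(Q, Q[:2]-np.array([.6133,-.2013]))
"
```

```text
[ 0.57610299 -0.00961618  0.1323    ] [0.00233299 0.00085382]
[ 0.6154179  -0.20020983  0.08      ] [0.0021179  0.00109017]
```

Call:
{"api": "play_rows", "payload": {
  "increments": [
    [0,6,-6.2,0,0.01,0,0],
    [0,0,0,0,0,0,0],
    [0,0,0,6,0,0,0],
    [0,0,0,6,0,0,0],
    [0,0,0,0,0,0,0],
    [0,0,0,0,0,0,0],
    [0,0,0,0,0,0,0],
    [0,0,0,0,0,0,0]
  ]
}}

```text
clock: 10.7
tool_pos: [0.5802, -0.0177, 0.1289]
eef_rot: [-0.694, 0.72, -0.0, 0.0]
contact_force: [-0.3, 0.1, -0.0]
opening: 0.109
```

```bash
python3 -c "
from h import *
go((.580,-.0165,.138),-92)
im=r.snapshot('side')[:,:,::-1]; cv2.imwrite('pics/side9.png',im);cv2.imwrite('pics/side9c.png',crop(im,325,205,64,4))
"
```

```text
shift [-1.15  0.2  -9.09] turn [-0.0008  0.0002 -0.0006]
t 10.7 pos [580.17 -17.65 128.91] yaw -92.04 zt [ 8.e-04  2.e-04 -1.e+00] F [-0.29  0.1  -0.04] M [0.045 0.025 0.02 ] open mm 9.63 q7 -1.64
```

View pics/side9c.png

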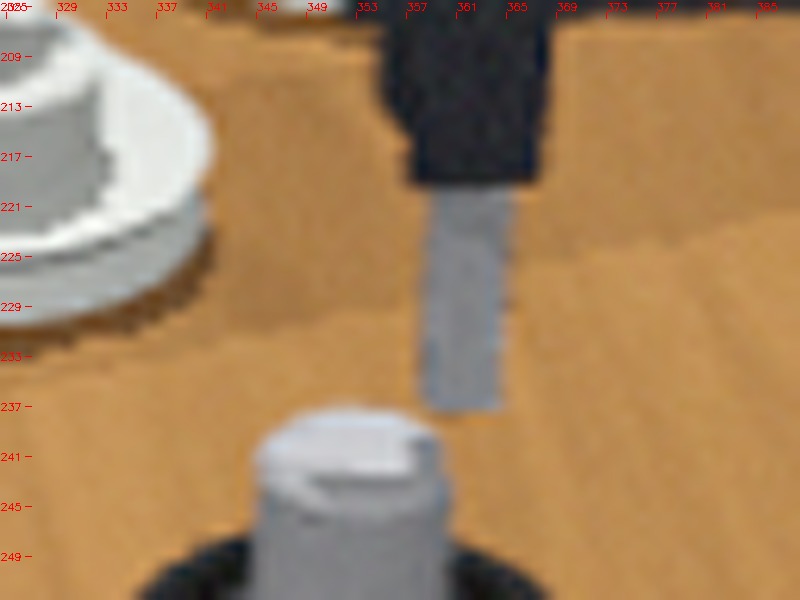

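```bash
python3 -c "
from h import *
im=cv2.imread('pics/side9.png').astype(int)
print(im[234:241,354:370,0])
print(im[234:241,354:370,2])
for p in ((361.3,237),(361.6,236)): print(onz('side',*p,.1192))
a=np.array([.5824,-.0165]);
for dx in(-.006,.006):
  for dy in (-.005,.005): print(dx,dy,proj('side',(a[0]+dx,a[1]+dy,.1192)),proj('side',(a[0]+dx,a[1]+dy,.1192+.03)))
print(im[224:226,354:370,0])
"
```

```text
[[ 81  79  81  76  92 128 133 132 136 135 132 103  84  83  86  85]
 [ 80  84  79  84 109 134 137 132 135 135 131 106  86  84  82  78]
 [ 80  77  79  76 105 129 139 137 137 136 131  97  89  87  82  80]
 [122 111 107  88  90 123 133 131 132 135 142 108  88  88  84  81]
 [217 218 208 167 118  82  71  72  74  73  80  75  82  84  81  80]
 [210 210 213 211 191 146  94  81  79  82  81  77  83  92  85  84]
 [209 208 209 180 140 139 110  80  77  87  81  82  82  82  84  83]]
[[186 187 187 191 150 117 129 131 131 127 140 181 197 190 186 187]
 [186 189 189 193 158 124 132 126 133 129 138 181 196 192 188 183]
 [188 185 188 190 159 122 132 131 131 128 137 175 198 194 188 185]
 [187 185 188 188 174 148 130 130 136 138 152 179 196 195 189 185]
 [206 206 204 197 193 175 164 164 183 190 187 186 192 196 192 186]
 [203 203 204 200 191 183 187 188 186 189 186 184 188 194 193 189]
 [206 201 204 176 133 127 168 187 185 188 184 184 186 193 194 190]]
[ 0.58449516 -0.01682561  0.1192    ]
[ 0.58587987 -0.01293745  0.1192    ]
-0.006 -0.005 [357.74606529 238.37646991] [358.53078551 225.06507709]
-0.006 0.005 [356.79506271 235.88362403] [357.55919824 222.64829657]
0.006 -0.005 [363.69621084 238.06840143] [364.5677109 224.7710391]
0.006 0.005 [362.69695964 235.58152114] [363.54646377 222.36008771]
[[ 75  79  75  73  89 117 133 135 132 130 123 106  87  74  74  76]
 [ 70  81  77  69  82 121 135 133 135 137 132 103  74  75  74  76]]
```

Call:
{"api": "play_rows", "payload": {
  "increments": [
    [0,-1,2,0,0,0,0],
    [0,0,0,2,0,0,0],
    [0,0,0,2,0,0,0],
    [0,0,0,2,0,0,0],
    [0,0,0,1.5,0,0,0],
    [0,0,0,1,0,0,0],
    [0,0,0,1,0,0,0],
    [0,0,0,0,0,0,0]
  ]
}}

```text
clock: 11.75
tool_pos: [0.5784, -0.0165, 0.1192]
eef_rot: [-0.694, 0.72, -0.0, 0.001]
contact_force: [-0.6, -1.0, 0.8]
opening: 0.107
```

```bash
python3 -c "
from h import *
st()"
```

```text
t 11.75 pos [578.36 -16.53 119.2 ] yaw -92.04 zt [ 1.5e-03  2.0e-04 -1.0e+00] F [-0.58 -0.97  0.8 ] M [0.073 0.126 0.03 ] open mm 9.39 q7 -1.65
```

Call:
{"api": "play_rows", "payload": {
  "increments": [
    [0,0,0,1,0,0,0],
    [0,0,0,1,0,0,0],
    [0,0,0,1,0,0,0],
    [0,0,0,0,0,0,0],
    [0,0,0,0,0,0,0],
    [0,0,0,0,0,0,0],
    [0,0,0,0,0,0,0],
    [0,0,0,0,0,0,0]
  ]
}}

```text
clock: 12.75
tool_pos: [0.5794, -0.0166, 0.118]
eef_rot: [-0.694, 0.72, -0.001, 0.002]
contact_force: [0.9, 0.0, -0.2]
opening: 0.107
```

```bash
python3 -c "
from h import *
st()
im=r.snapshot('side')[:,:,::-1]; cv2.imwrite('pics/side10.png',im);cv2.imwrite('pics/side10c.png',crop(im,325,213,64,4))
"
```

```text
t 12.75 pos [579.39 -16.6  117.97] yaw -92.05 zt [ 4.2e-03  2.0e-04 -1.0e+00] F [ 0.93  0.05 -0.23] M [ 0.045 -0.075  0.001] open mm 9.45 q7 -1.65
```

View pics/side10c.png

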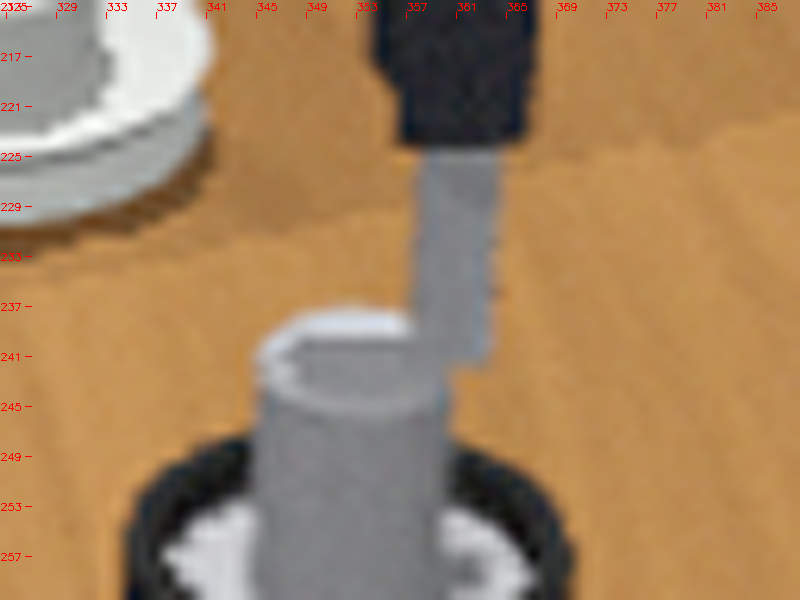

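```bash
python3 -c "
from h import *
im=cv2.imread('pics/side10.png').astype(int)
print(im[236:246,354:370,0]); print(im[236:246,354:370,2])
for v in (241.3,241.8,242.2): print(onz('side',362.5,v,.109))
"
```

```text
[[ 77  76  76  92 122 132 135 132 134 138 103  74  90  86  82  80]
 [127 115 109 104 118 133 134 132 135 143 113  82  88  85  83  82]
 [220 221 208 161 130 138 133 131 136 140 113  80  86  82  82  80]
 [210 209 212 181 143 137 134 133 136 144 115  80  79  88  85  81]
 [138 135 138 137 134 132 132 134 134 151 122  76  86  85  87  86]
 [143 142 144 135 135 136 134 134 137 132  96  77  83  83  85  81]
 [143 143 145 140 140 140 129 113 106 101  88  80  81  85  88  92]
 [144 144 143 143 142 143 130  99  76  79  84  79  84  82  90  81]
 [143 146 149 148 148 146 132 103  80  80  80  78  76  81  87  86]
 [159 156 154 154 142 132 120  94  81  82  77  81  78  79  86  89]]
[[185 186 189 163 128 126 129 129 131 127 145 182 198 194 189 185]
 [191 188 192 162 125 128 128 127 131 132 172 194 195 193 188 185]
 [208 208 208 174 137 132 129 128 130 130 170 189 194 194 192 186]
 [203 202 206 176 139 134 130 128 132 133 170 187 188 195 192 187]
 [133 132 134 133 132 129 127 130 127 138 171 185 190 193 196 193]
 [138 139 140 130 132 131 128 133 134 140 171 187 187 191 193 189]
 [140 141 141 134 135 135 139 159 166 159 176 184 186 193 196 195]
 [140 138 137 140 138 137 138 176 189 187 188 184 184 188 195 191]
 [139 143 145 148 143 139 122 168 189 184 184 184 180 187 193 192]
 [153 152 150 150 137 127 111 167 191 184 180 184 181 184 189 193]]
[ 0.58753984 -0.01664739  0.109     ]
[ 0.58714778 -0.01859393  0.109     ]
[ 0.58683508 -0.02014649  0.109     ]
```

Call:
{"api": "play_rows", "payload": {
  "increments": [
    [0,0,-1.5,-0.5,0.004,0,0],
    [0,0,0,0,0,0,0],
    [0,0,0,1,0,0,0],
    [0,0,0,1,0,0,0],
    [0,0,0,1,0,0,0],
    [0,0,0,1,0,0,0],
    [0,0,0,1,0,0,0],
    [0,0,0,1,0,0,0]
  ]
}}

```text
clock: 13.8
tool_pos: [0.5805, -0.0167, 0.1119]
eef_rot: [-0.694, 0.72, -0.003, 0.003]
contact_force: [-0.6, 0.7, -0.2]
opening: 0.109
```

```bash
python3 -c "
from h import *
st()"
```

```text
t 13.8 pos [580.51 -16.73 111.85] yaw -92.06 zt [ 0.0074  0.     -1.    ] F [-0.57  0.66 -0.18] M [ 0.003 -0.061  0.024] open mm 9.58 q7 -1.65
```

```bash
python3 -c "
from h import *
im=r.snapshot('side')[:,:,::-1]; cv2.imwrite('pics/side11.png',im);cv2.imwrite('pics/side11c.png',crop(im,325,216,64,4))
"
```

```text
(no output)
```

View pics/side11c.png

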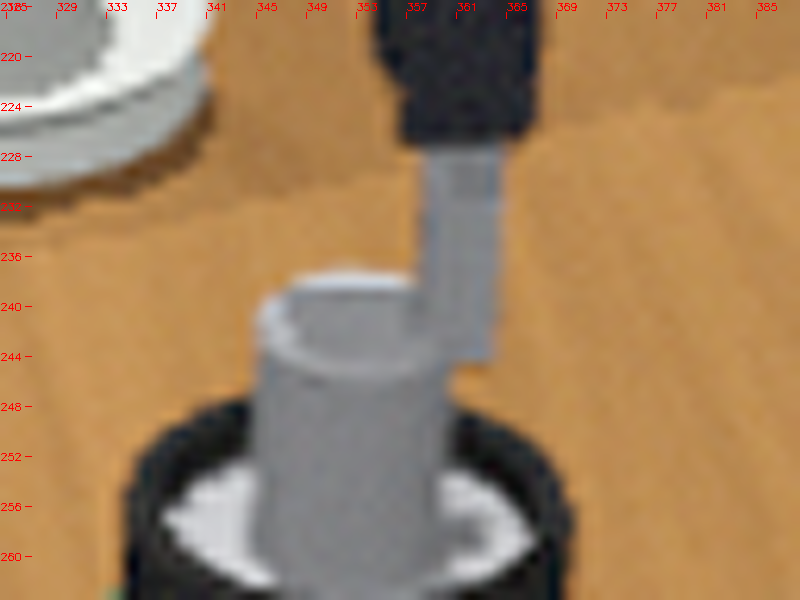

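Call:
{"api": "play_rows", "payload": {
  "increments": [
    [0,0,0,1,0.007,0,0],
    [0,0,0,2,0,0,0],
    [0,0,0,2,0,0,0],
    [0,0,0,2,0,0,0],
    [0,0,0,2,0,0,0],
    [0,0,0,2,0,0,0],
    [0,0,0,2,0,0,0],
    [0,0,0,0,0,0,0]
  ]
}}

```text
clock: 14.85
tool_pos: [0.5806, -0.0168, 0.0977]
eef_rot: [-0.694, 0.72, -0.005, 0.005]
contact_force: [-0.9, 0.9, -0.2]
opening: 0.111
```

```bash
python3 -c "
from h import *
st()"
```

```text
t 14.85 pos [580.59 -16.77  97.69] yaw -92.05 zt [ 1.450e-02 -4.000e-04 -9.999e-01] F [-0.91  0.91 -0.16] M [ 0.049  0.044 -0.046] open mm 9.76 q7 -1.65
```

Call:
{"api": "play_rows", "payload": {
  "increments": [
    [0,0,0,1,-0.007,0,0],
    [0,0,0,2,-0.007,0,0],
    [0,0,0,2,0,0,0],
    [0,0,0,2,0,0,0],
    [0,0,0,2,0,0,0],
    [0,0,0,2,0,0,0],
    [0,0,0,2,0,0,0],
    [0,0,0,0,0,0,0]
  ]
}}

```text
clock: 15.85
tool_pos: [0.5806, -0.0168, 0.0837]
eef_rot: [-0.694, 0.72, 0.0, -0.0]
contact_force: [-1.0, 0.9, -0.8]
opening: 0.111
```

```bash
python3 -c "
from h import *
go((.5805,-.0167,.075),-92)
im=r.snapshot('side')[:,:,::-1]; cv2.imwrite('pics/side12.png',im);cv2.imwrite('pics/side12c.png',crop(im,325,216,64,4))
"
```

```text
shift [-0.12  0.14  8.73] turn [ 0.0005  0.0001 -0.001 ]
t 15.85 pos [580.64 -16.83  83.73] yaw -92.06 zt [-5.e-04  1.e-04 -1.e+00] F [-0.96  0.94 -0.78] M [-0.006  0.07  -0.046] open mm 9.73 q7 -1.65
```

View pics/side12c.png

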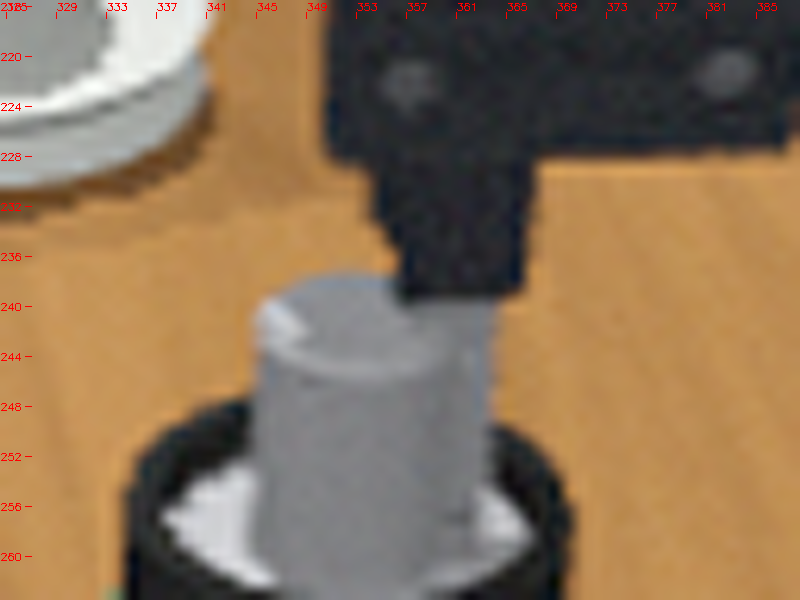

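Call:
{"api": "play_rows", "payload": {
  "increments": [
    [0,0,0,2,0,0,0],
    [0,0,0,2,0,0,0],
    [0,0,0,1.5,0,0,0],
    [0,0,0,1.5,0,0,0],
    [0,0,0,1,0,0,0],
    [0,0,0,0,0,0,0],
    [0,0,0,0,0,0,0],
    [0,0,0,0,0,0,0]
  ]
}}

```text
clock: 16.9
tool_pos: [0.5809, -0.0169, 0.0754]
eef_rot: [-0.694, 0.72, 0.0, 0.0]
contact_force: [-0.3, -0.7, -0.3]
opening: 0.107
```

```bash
python3 -c "
from h import *
st()"
```

```text
t 16.9 pos [580.87 -16.87  75.42] yaw -92.06 zt [ 0.e+00  1.e-04 -1.e+00] F [-0.3  -0.66 -0.29] M [-0.032 -0.024  0.071] open mm 9.38 q7 -1.65
```

Call:
{"api": "play_rows", "payload": {
  "increments": [
    [0,0,0,1,0,0,0],
    [0.25,0,0,0,0,0,0],
    [0.25,0,0,0,0,0,0],
    [0.25,0,0,0,0,0,0],
    [0.3,0,0,-15,0,0,0],
    [0.5,0,0,-30,0,0,0],
    [0.7,0,0,-30,0,0,0],
    [0.8,20,0,0,0,0,0]
  ]
}}

```text
clock: 17.9
tool_pos: [0.5812, -0.0352, 0.1544]
eef_rot: [-0.696, 0.718, -0.0, 0.001]
contact_force: [1.4, 0.1, -1.1]
opening: 0.617
```

```bash
python3 -c "
from h import *
st()
im=r.snapshot('side')[:,:,::-1]; cv2.imwrite('pics/side13.png',im);cv2.imwrite('pics/side13c.png',crop(im,325,216,64,4))
"
```

```text
t 17.9 pos [581.19 -35.15 154.42] yaw -91.85 zt [ 0.0026  0.0015 -1.    ] F [ 1.42  0.14 -1.09] M [ 0.055 -0.042  0.004] open mm 54.3 q7 -1.61
```

View pics/side13c.png

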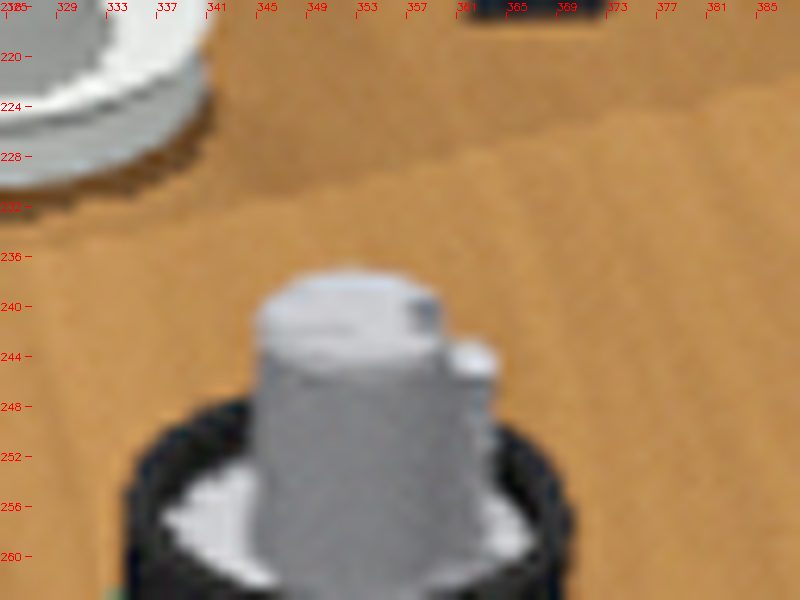

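```bash
python3 -c "
from h import *
for r_ in (.0145,.0165):
  for z in(.102,.106,.110): print(r_,z,proj('side',(.5667+r_,-.0139,z)))
go((.5416,.2752,.2),-92)
"
```

```text
0.0145 0.102 [358.93896553 243.78055521]
0.0145 0.106 [359.04299882 242.06497923]
0.0145 0.11 [359.14743186 240.3428112 ]
0.0165 0.102 [359.91656986 243.7287042 ]
0.0165 0.106 [360.02245377 242.01341738]
0.0165 0.11 [360.12874445 240.29154111]
shift [-314.52   50.23  -47.67] turn [ 0.0002 -0.0028 -0.0037]
t 17.95 pos [579.66 -41.16 153.2 ] yaw -92.21 zt [-3.0e-04 -2.8e-03 -1.0e+00] F [-0.16 -3.23  0.39] M [-0.167  0.005  0.046] open mm 57.91 q7 -1.61
```

```bash
python3 -c "
from h import *
print(proj('side',(.5416,.2752,.01)),proj('side',(.5416,.2752,.036)))
c=onz('top',210.9,234.8,.036);k=onz('top',206.8,225.1,.036);print(c,k,np.degrees(np.arctan2(*(k-c)[1::-1])),np.linalg.norm(k-c))
im=cv2.imread('pics/side13.png');cv2.imwrite('pics/sp.png',crop(im,296,196,56,4))
"
```

```text
[320.35955644 218.39794147] [320.51350977 209.36087038]
[0.54208012 0.27572348 0.036     ] [0.56278079 0.28449659 0.036     ] 22.96761279138985 0.02248299190616059
```

View pics/sp.png

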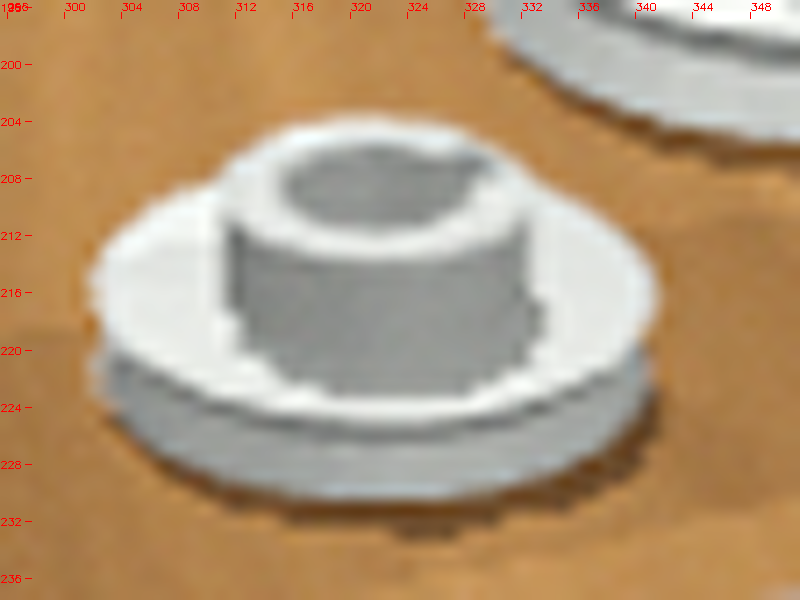

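Call:
{"api": "play_rows", "payload": {
  "increments": [
    [1,-52,5,0,0,0,0],
    [1,-58,5,0,0,0,0],
    [1,-58,5,0,0,0,0],
    [1,-58,5,0,0,0,0],
    [1,-58,5,0,0,0,0],
    [1,0,0,0,0,0,-0.14],
    [1,0,0,0,0,0,-0.14],
    [1,0,0,0,0,0,-0.13]
  ]
}}

```text
clock: 18.95
tool_pos: [0.5644, 0.2394, 0.1433]
eef_rot: [0.825, -0.565, -0.001, 0.009]
contact_force: [0.0, -0.5, 0.2]
opening: 1.0
```

```bash
python3 -c "
from h import *
go((.5428,.2743,.05),-69)
"
```

```text
shift [-41.21   6.07  92.99] turn [ 0.0162 -0.0097  0.0023]
t 18.95 pos [564.4  239.44 143.27] yaw -68.87 zt [-0.0117 -0.0148 -0.9998] F [ 0.04 -0.48  0.15] M [-0.026 -0.035  0.034] open mm 87.98 q7 -1.73
```

Call:
{"api": "play_rows", "payload": {
  "increments": [
    [1,-41,6,0,0.016,-0.01,0],
    [1,0,0,0,0,0,0],
    [1,0,0,25,0,0,0],
    [1,0,0,25,0,0,0],
    [1,0,0,25,0,0,0],
    [1,0,0,20,0,0,0],
    [1,0,0,0,0,0,0],
    [1,0,0,0,0,0,0]
  ]
}}

```text
clock: 19.95
tool_pos: [0.5457, 0.2615, 0.0402]
eef_rot: [0.821, -0.57, 0.001, 0.007]
contact_force: [-0.4, 0.2, -0.5]
opening: 0.999
```

```bash
python3 -c "
from h import *
go((.5428,.2743,-.016),-69)
im=r.snapshot('side')[:,:,::-1]; cv2.imwrite('pics/side14.png',im);cv2.imwrite('pics/side14c.png',crop(im,276,156,100,10))
im=r.snapshot('top')[:,:,::-1]; cv2.imwrite('pics/top14c.png',crop(im,160,180,100,10))
"
```

```text
shift [-13.56  -2.25  56.1 ] turn [ 0.0095 -0.0094 -0.0096]
t 19.95 pos [545.74 261.49  40.24] yaw -69.55 zt [-0.0056 -0.0121 -0.9999] F [-0.35  0.25 -0.54] M [-0.001 -0.026 -0.002] open mm 87.94 q7 -1.8
```

View pics/side14c.png

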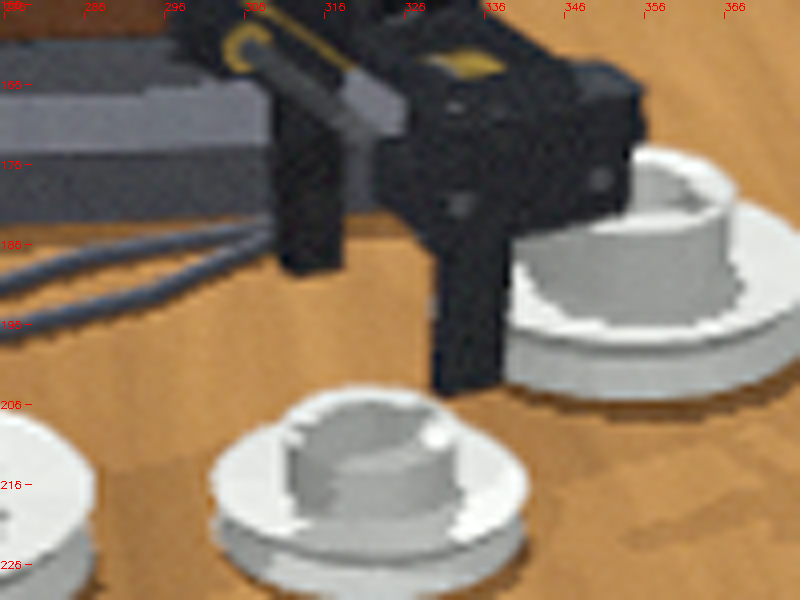

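View pics/top14c.png

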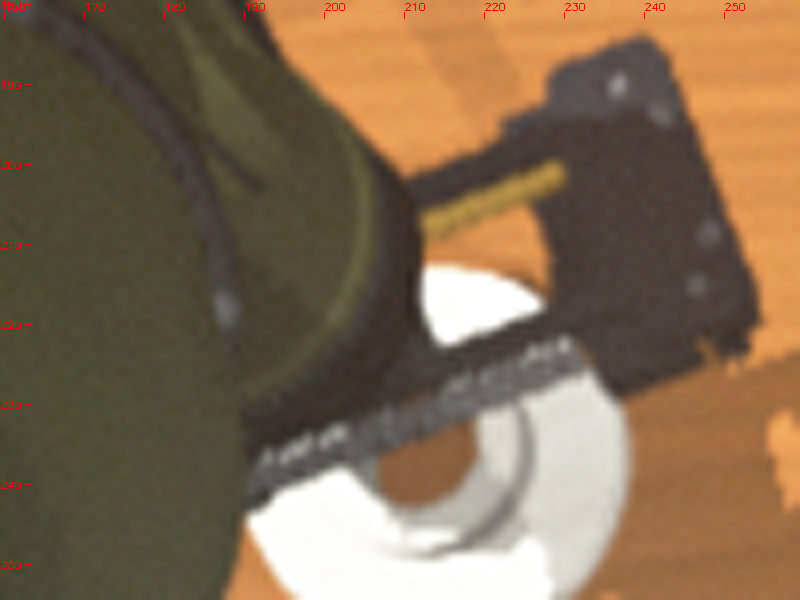

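```bash
python3 -c "
from h import *
for z in (.04,.06,.07,.08,.09): print(z,proj('side',(.5672+.002,.2039,z)),proj('side',(.5457-.0154+.002,.2615+.0412,z)))
"
```

```text
0.04 [335.55494367 220.57441298] [315.61076963 203.35838643]
0.06 [335.80129222 213.24938845] [315.6926531  196.34982367]
0.07 [335.92594687 209.54285805] [315.73405685 192.80599695]
0.08 [336.05160432 205.80651008] [315.77577327 189.23540851]
0.09 [336.17827672 202.03998329] [315.81780592 185.63775404]
```

Call:
{"api": "play_rows", "payload": {
  "increments": [
    [1,-13.5,-2.2,5,0.01,-0.009,-0.01],
    [1,0,0,0,0,0,0],
    [1,0,0,0,0,0,0],
    [1,0,0,15,0,0,0],
    [1,0,0,15,0,0,0],
    [1,0,0,12,0,0,0],
    [1,0,0,0,0,0,0],
    [1,0,0,0,0,0,0]
  ]
}}

```text
clock: 21.05
tool_pos: [0.5431, 0.2768, -0.0094]
eef_rot: [0.825, -0.566, 0.0, -0.001]
contact_force: [-0.4, -0.2, -0.9]
opening: 1.002
```

```bash
python3 -c "
from h import *
go((.5428,.2743,-.018),-69)
im=r.snapshot('side')[:,:,::-1]; cv2.imwrite('pics/side15.png',im);cv2.imwrite('pics/side15c.png',crop(im,276,166,80,10))
"
```

```text
shift [2.2  1.22 8.6 ] turn [-0.0026  0.0009  0.002 ]
t 21.05 pos [543.13 276.78  -9.39] yaw -68.89 zt [ 0.0021  0.0018 -1.    ] F [-0.38 -0.2  -0.85] M [-0.01   0.027 -0.066] open mm 88.2 q7 -1.81
```

View pics/side15c.png

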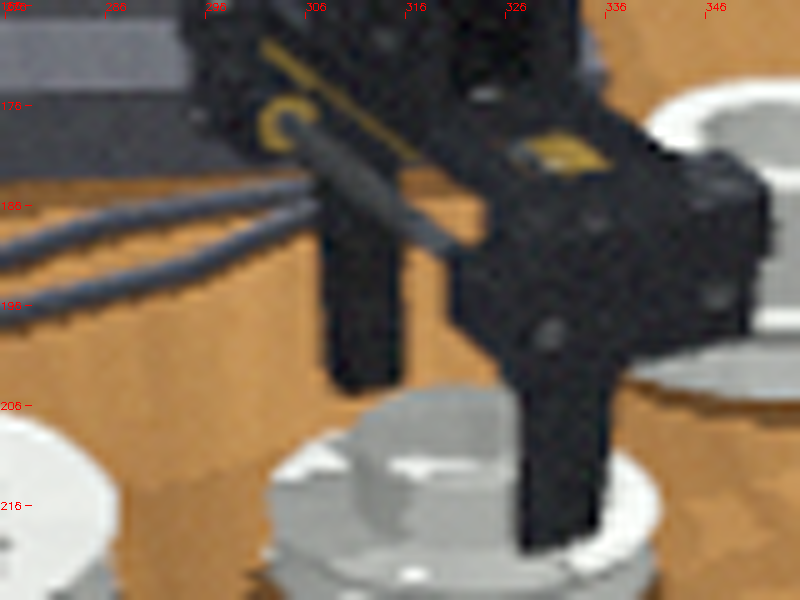

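Call:
{"api": "play_rows", "payload": {
  "increments": [
    [1,2.2,1.2,3,0,0,0],
    [1,0,0,3,0,0,0],
    [1,0,0,2,0,0,0],
    [0.8,0,0,0,0,0,0],
    [0.7,0,0,0,0,0,0],
    [0.6,0,0,0,0,0,0],
    [0.5,0,0,0,0,0,0],
    [0.5,0,0,0,0,0,0]
  ],
  "grip_force": 12
}}

```text
clock: 22.1
tool_pos: [0.5435, 0.2747, -0.0167]
eef_rot: [0.825, -0.566, 0.001, -0.002]
contact_force: [0.1, 0.1, -0.5]
opening: 0.629
```

```bash
python3 -c "
from h import *
st()
im=r.snapshot('side')[:,:,::-1]; cv2.imwrite('pics/side16.png',im);cv2.imwrite('pics/side16c.png',crop(im,276,166,80,10))
"
```

```text
t 22.1 pos [543.47 274.7  -16.74] yaw -68.88 zt [ 0.0039  0.003  -1.    ] F [ 0.13  0.12 -0.52] M [-0.071 -0.011 -0.047] open mm 55.39 q7 -1.81
```

View pics/side16c.png

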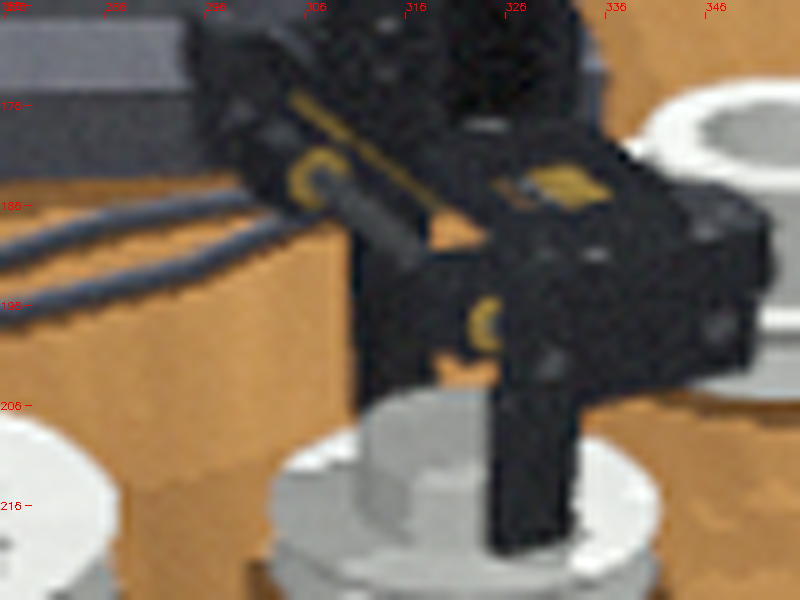

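Call:
{"api": "play_rows", "payload": {
  "increments": [
    [0.4,0,0,0,0,0,0],
    [0.4,0,0,-10,0,0,0],
    [0.4,0,0,-25,0,0,0],
    [0.4,0,0,-35,0,0,0],
    [0.4,0,0,-40,0,0,0],
    [0.4,0,0,-35,0,0,0],
    [0.4,0,0,0,0,0,0],
    [0.4,0,0,0,0,0,0]
  ],
  "grip_force": 40
}}

```text
clock: 23.15
tool_pos: [0.5397, 0.2719, 0.1315]
eef_rot: [0.825, -0.566, -0.001, 0.001]
contact_force: [-0.1, -0.2, -2.5]
opening: 0.624
```

```bash
python3 -c "
from h import *
go((.5652,-.0163,.13),-94)
"
```

```text
shift [278.03  80.01   1.8 ] turn [ 0.003  -0.001   0.4382]
t 23.15 pos [539.73 271.89 131.46] yaw -68.89 zt [-0.0028 -0.0014 -1.    ] F [-0.1  -0.16 -2.52] M [ 0.037  0.043 -0.004] open mm 54.89 q7 -1.79
```

Call:
{"api": "play_rows", "payload": {
  "increments": [
    [0.4,40,12,0,0,0,0],
    [0.4,52,15,0,0,0,0],
    [0.4,52,15,0,0,0,0],
    [0.4,52,15,0,0,0,0],
    [0.4,45,13,0,0,0,0],
    [0.4,0,0,0,0,0,0.15],
    [0.4,0,0,0,0,0,0.15],
    [0.4,0,0,0,0,0,0.13]
  ]
}}

```text
clock: 24.15
tool_pos: [0.5527, 0.0117, 0.1169]
eef_rot: [-0.68, 0.733, 0.007, -0.012]
contact_force: [0.3, 0.6, -3.1]
opening: 0.624
```

```bash
python3 -c "
from h import *
go((.5652,-.0163,.115),-94)
"
```

```text
shift [ 26.96 -14.6    1.66] turn [ 0.027  -0.0071 -0.0054]
t 24.15 pos [552.72  11.69 116.86] yaw -94.3 zt [-0.0275 -0.0051 -0.9996] F [ 0.3   0.56 -3.13] M [ 0.092  0.005 -0.002] open mm 54.91 q7 -1.72
```

Call:
{"api": "play_rows", "payload": {
  "increments": [
    [0.4,0,0,0,0.027,-0.007,0],
    [0.4,13,-7,0,0,0,0],
    [0.4,13,-7,0,0,0,0],
    [0.4,0,0,0,0,0,0],
    [0.4,0,0,0,0,0,0],
    [0.4,0,0,0,0,0,0],
    [0.4,0,0,0,0,0,0],
    [0.4,0,0,0,0,0,0]
  ]
}}

```text
clock: 25.15
tool_pos: [0.5628, -0.0175, 0.112]
eef_rot: [-0.68, 0.733, 0.003, -0.004]
contact_force: [0.7, 0.4, -3.3]
opening: 0.626
```

```bash
python3 -c "
from h import *
go((.5652,-.0163,.1),-94)
im=r.snapshot('side')[:,:,::-1]; cv2.imwrite('pics/side17.png',im);cv2.imwrite('pics/side17c.png',crop(im,312,190,80,10))
im=r.snapshot('top')[:,:,::-1]; cv2.imwrite('pics/top17c.png',crop(im,310,170,100,10))
"
```

```text
shift [-1.39 -2.44 11.94] turn [ 0.0086 -0.0017 -0.0062]
t 25.15 pos [562.77 -17.49 111.97] yaw -94.36 zt [-0.0087 -0.0011 -1.    ] F [ 0.73  0.36 -3.28] M [ 0.096 -0.037  0.004] open mm 55.09 q7 -1.68
```

View pics/side17c.png

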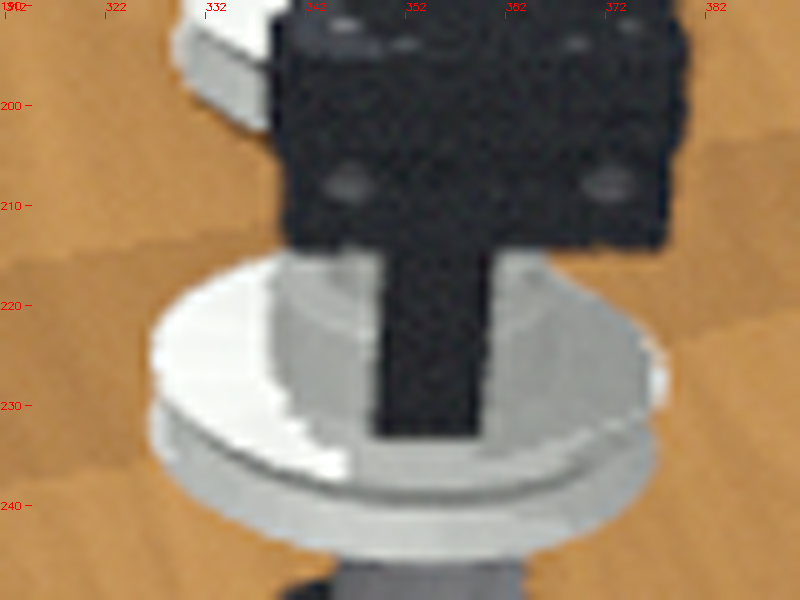

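View pics/top17c.png

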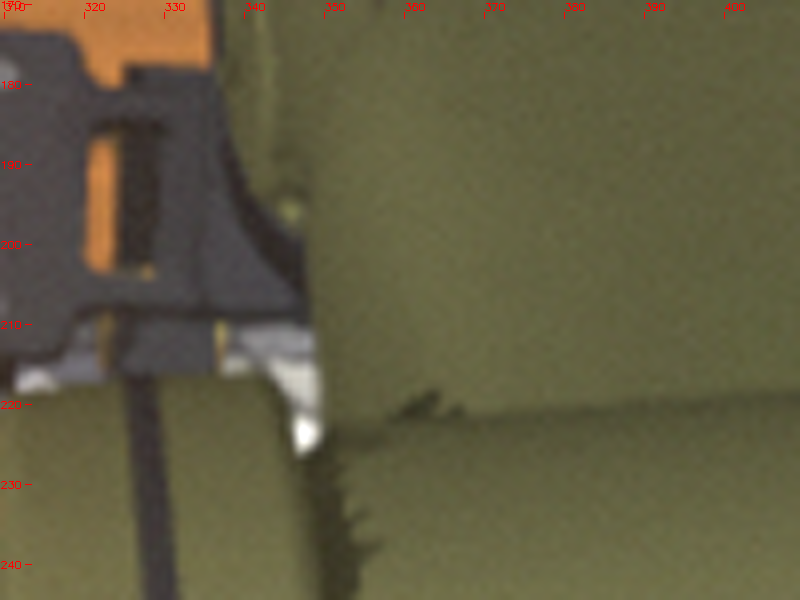

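Call:
{"api": "play_rows", "payload": {
  "increments": [
    [0.4,0,0,0,0.0086,-0.002,0],
    [0.4,-1.2,-1.8,5,0,0,0],
    [0.4,0,0,0,0,0,0],
    [0.4,0,0,0,0,0,0],
    [0.4,0,0,0,0,0,0],
    [0.4,0,0,0,0,0,0],
    [0.4,0,0,0,0,0,0],
    [0.4,0,0,0,0,0,0]
  ]
}}

```text
clock: 26.25
tool_pos: [0.5648, -0.0163, 0.1066]
eef_rot: [-0.68, 0.733, -0.0, 0.0]
contact_force: [-0.0, -0.3, -4.1]
opening: 0.622
```

```bash
python3 -c "
from h import *
go((.5652,-.0163,.1),-94)
im=r.snapshot('side')[:,:,::-1]; cv2.imwrite('pics/side18.png',im);cv2.imwrite('pics/side18c.png',crop(im,312,190,80,10))
g=im.astype(int); sat=g[:,:,2]-g[:,:,0]   # R-B
for v in range(222,244,2):
    row=sat[v,310:395]; bg=row>55; ins=np.where(~bg)[0]; 
    a=ins[0];b=ins[-1]
    f=lambda i,j:(55-row[i])/(row[j]-row[i]+1e-9)
    print(v,310+a-1+f(a-1,a),310+b+f(b,b+1), (620+a-1+f(a-1,a)+b+f(b,b+1))/2)
z=r.get_state()['tool_pos'][2]+.0167
print(z,proj('side',(.5667,-.0134,z+.016)),proj('side',(.5667,-.0134,z)))
"
```

```text
shift [-0.03 -0.4   6.64] turn [-0.0006  0.0004 -0.0061]
t 26.25 pos [564.8  -16.3  106.63] yaw -94.35 zt [ 7.e-04  3.e-04 -1.e+00] F [-0.02 -0.28 -4.06] M [-0.012  0.026 -0.022] open mm 54.72 q7 -1.68
222 329.70689655173635 373.699999999986 351.70344827586115
224 328.1379310344851 376.25862068965074 352.19827586206793
226 327.3055555555598 377.91489361700184 352.61022458628076
228 327.3544303797513 378.50793650792843 352.93118344383987
230 327.9016393442771 378.61904761903287 353.260343481655
232 327.5353535353589 378.106060606059 352.820707070709
234 327.0000000000192 377.53061224488715 352.2653061224532
236 327.2280701754426 377.93749999998533 352.58278508771394
238 328.2826086956583 377.74576271185174 353.014185703755
240 330.04081632653146 376.7592592592452 353.4000377928883
242 332.39285714286416 375.192982456137 353.79291979950057
0.12333505215214041 [352.65114616 227.74223857] [352.27969907 234.7948255 ]
```

View pics/side18c.png

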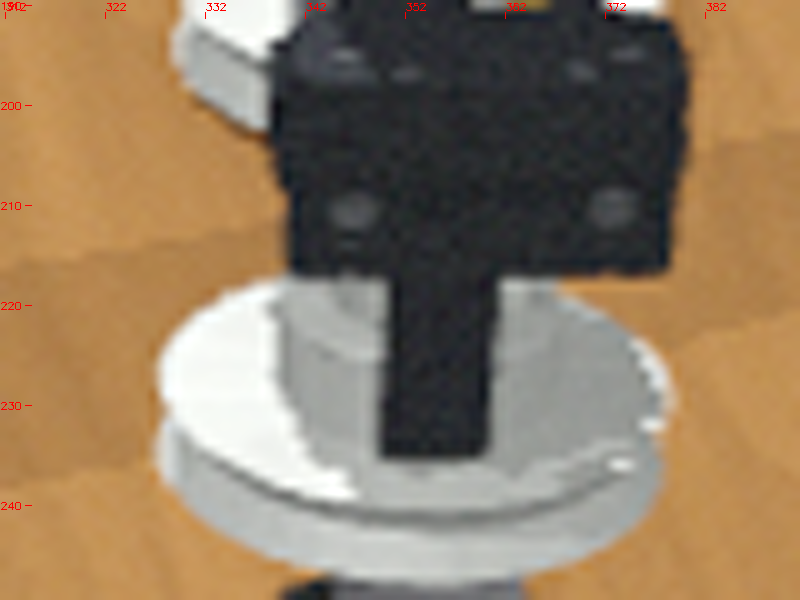

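Call:
{"api": "play_rows", "payload": {
  "increments": [
    [0.4,0,0.3,3,0,0,0],
    [0.4,0,0,3,0,0,0],
    [0.4,0,0,3,0,0,0],
    [0.4,0,0,2,0,0,0],
    [0.4,0,0,1,0,0,0],
    [0.4,0,0,1,0,0,0],
    [0.4,0,0,1,0,0,0],
    [0.4,0,0,0,0,0,0]
  ]
}}

```text
clock: 27.3
tool_pos: [0.5644, -0.0163, 0.0915]
eef_rot: [-0.68, 0.733, -0.0, 0.0]
contact_force: [-0.6, 0.7, -3.3]
opening: 0.625
```

```bash
python3 -c "
from h import *
st()"
```

```text
t 27.3 pos [564.45 -16.26  91.5 ] yaw -94.35 zt [ 4.e-04  3.e-04 -1.e+00] F [-0.64  0.67 -3.33] M [-0.005  0.036  0.01 ] open mm 55.0 q7 -1.68
```

Call:
{"api": "play_rows", "payload": {
  "increments": [
    [0.4,0,0,1.5,0,0,0],
    [0.4,0,0,1.5,0,0,0],
    [0.4,0,0,1,0,0,0],
    [0.4,0,0,1,0,0,0],
    [0.4,0,0,1,0,0,0],
    [0.4,0,0,1,0,0,0],
    [0.4,0,0,1,0,0,0],
    [0.4,0,0,1,0,0,0]
  ]
}}

```text
clock: 28.3
tool_pos: [0.5654, -0.0166, 0.0823]
eef_rot: [-0.68, 0.734, -0.001, 0.001]
contact_force: [1.2, -0.1, -3.3]
opening: 0.625
```

```bash
python3 -c "
from h import *
st()"
```

```text
t 28.3 pos [565.44 -16.57  82.3 ] yaw -94.36 zt [ 0.0025  0.     -1.    ] F [ 1.2  -0.12 -3.25] M [-0.055 -0.11   0.031] open mm 54.98 q7 -1.68
```

Call:
{"api": "play_rows", "payload": {
  "increments": [
    [0.4,0,0,1,0,0,0],
    [0.4,0,0,1,0,0,0],
    [0.4,0,0,1,0,0,0],
    [0.4,0,0,1,0,0,0],
    [0.4,0,0,1,0,0,0],
    [0.4,0,0,1,0,0,0],
    [0.4,0,0,1,0,0,0],
    [0.4,0,0,1,0,0,0]
  ]
}}

```text
clock: 29.3
tool_pos: [0.5655, -0.0165, 0.0737]
eef_rot: [-0.68, 0.734, -0.001, 0.001]
contact_force: [0.6, -0.6, -3.1]
opening: 0.621
```

```bash
python3 -c "
from h import *
st()
im=r.snapshot('side')[:,:,::-1]; cv2.imwrite('pics/side19.png',im);cv2.imwrite('pics/side19c.png',crop(im,312,200,80,10))
"
```

```text
t 29.3 pos [565.46 -16.55  73.69] yaw -94.36 zt [ 0.0024  0.     -1.    ] F [ 0.62 -0.55 -3.1 ] M [-0.017 -0.039 -0.043] open mm 54.67 q7 -1.68
```

View pics/side19c.png

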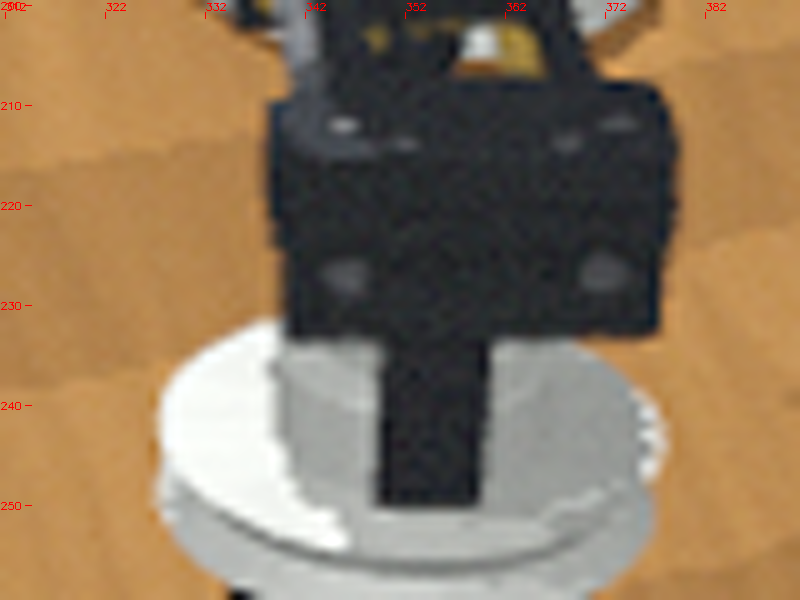

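Call:
{"api": "play_rows", "payload": {
  "increments": [
    [0.4,0,0,1.5,0,0,0],
    [0.4,0,0,2,0,0,0],
    [0.4,0,0,2,0,0,0],
    [0.4,0,0,2,0,0,0],
    [0.4,0,0,2,0,0,0],
    [0.4,0,0,1.5,0,0,0],
    [0.4,0,0,1.5,0,0,0],
    [0.4,0,0,1.5,0,0,0]
  ]
}}

```text
clock: 30.35
tool_pos: [0.5655, -0.0166, 0.0589]
eef_rot: [-0.68, 0.734, -0.001, 0.001]
contact_force: [-2.2, -0.8, 4.6]
opening: 0.627
```

```bash
python3 -c "
from h import *
st()"
```

```text
t 30.35 pos [565.45 -16.58  58.88] yaw -94.37 zt [ 0.0023  0.     -1.    ] F [-2.16 -0.78  4.55] M [0.074 0.281 0.007] open mm 55.21 q7 -1.68
```

Call:
{"api": "play_rows", "payload": {
  "increments": [
    [0.4,0,0,2,0,0,0],
    [0.4,0,0,2,0,0,0],
    [0.4,0,0,2,0,0,0],
    [0.4,0,0,2,0,0,0],
    [0.4,0,0,2,0,0,0],
    [0.4,0,0,2,0,0,0],
    [0.4,0,0,2,0,0,0],
    [0.4,0,0,2,0,0,0]
  ],
  "grip_force": 50
}}

```text
clock: 31.35
tool_pos: [0.5656, -0.0166, 0.0511]
eef_rot: [-0.679, 0.734, -0.002, 0.002]
contact_force: [-5.4, 0.1, 23.4]
opening: 0.622
```

```bash
python3 -c "
from h import *
st()"
```

```text
t 31.35 pos [565.64 -16.61  51.1 ] yaw -94.4 zt [ 5.4e-03  3.0e-04 -1.0e+00] F [-5.37  0.11 23.4 ] M [0.107 1.241 0.063] open mm 54.74 q7 -1.68
```

Call:
{"api": "play_rows", "payload": {
  "increments": [
    [0.4,0,0,1.5,-0.005,0,0],
    [0.4,0,0,2,0,0,0],
    [0.4,0,0,2,0,0,0],
    [0.4,0,0,2,0,0,0],
    [0.4,0,0,0,0,0,0],
    [0.75,0,0,0,0,0,0],
    [0.75,0,0,0,0,0,0],
    [0.75,0,0,0,0,0,0]
  ]
}}

```text
clock: 32.35
tool_pos: [0.5662, -0.0163, 0.0502]
eef_rot: [-0.68, 0.734, -0.001, 0.002]
contact_force: [-0.4, -0.4, -1.1]
opening: 0.753
```

```bash
python3 -c "
from h import *
st()
im=r.snapshot('side')[:,:,::-1]; cv2.imwrite('pics/side20.png',im);cv2.imwrite('pics/side20c.png',crop(im,312,210,80,10))
"
```

```text
t 32.35 pos [566.19 -16.29  50.21] yaw -94.38 zt [ 0.0039  0.0011 -1.    ] F [-0.36 -0.41 -1.11] M [0.025 0.058 0.04 ] open mm 66.22 q7 -1.68
```

View pics/side20c.png

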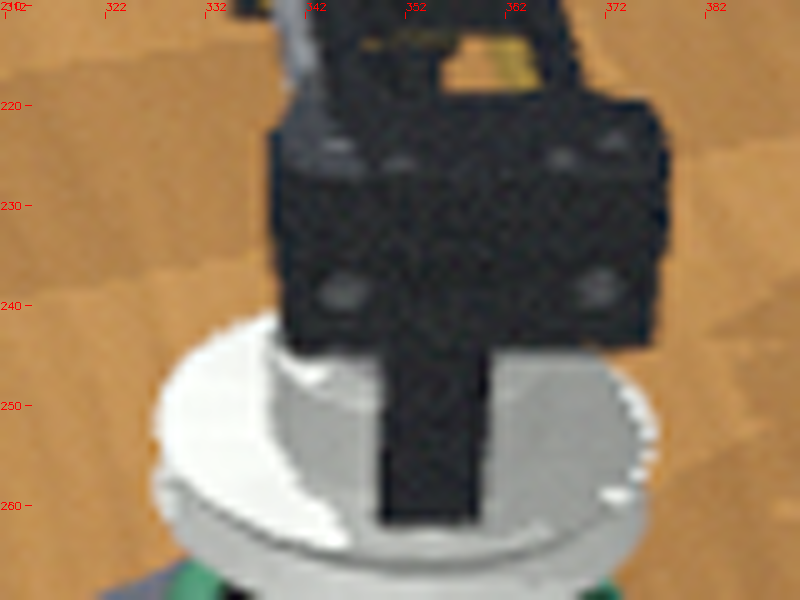

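Released. I'll rise clear and look from both cameras.

Call:
{"api": "play_rows", "payload": {
  "increments": [
    [0.8,0,0,-5,0,0,0],
    [0.8,0,0,-15,0,0,0],
    [0.8,0,0,-30,0,0,0],
    [0.8,0,0,-30,0,0,0],
    [0.8,0,0,-30,0,0,0],
    [0.8,55,0,0,0,0,0],
    [0.8,60,0,0,0,0,0],
    [0.8,60,30,0,0,0,0]
  ]
}}

```text
clock: 33.4
tool_pos: [0.5309, -0.1823, 0.1704]
eef_rot: [-0.685, 0.729, -0.004, 0.007]
contact_force: [0.7, -0.8, 0.0]
opening: 0.8
```

Call:
{"api": "play_rows", "payload": {
  "increments": [
    [0.8,50,30,0,0,0,0],
    [0.8,0,0,0,0,0,0],
    [0.8,0,0,0,0,0,0],
    [0.8,0,0,0,0,0,0],
    [0.8,0,0,0,0,0,0],
    [0.8,0,0,0,0,0,0],
    [0.8,0,0,0,0,0,0],
    [0.8,0,0,0,0,0,0]
  ]
}}

```text
clock: 34.4
tool_pos: [0.4968, -0.2339, 0.1736]
eef_rot: [-0.683, 0.73, -0.007, 0.007]
contact_force: [-0.2, 0.1, 0.2]
opening: 0.803
```

```bash
python3 -c "
from h import *
st()
a=r.snapshot('side')[:,:,::-1]; cv2.imwrite('pics/side21.png',a);A=crop(a,312,215,80,10)
b=r.snapshot('top')[:,:,::-1]; cv2.imwrite('pics/top21.png',b);B=crop(b,312,180,80,10)
cv2.imwrite('pics/m21.png',np.hstack([cv2.resize(A,(400,300)),cv2.resize(B,(400,300))])); cv2.imwrite('pics/A21.png',A)
for z in (.068,.084,.104,.11): print(z,proj('side',(.5667,-.0134,z)),proj('top',(.5642,-.0151,z)))
print(proj('side',(.5667-.002,-.0134-.05,.068)),proj('side',(.5667,-.0134-.028,.104)))
"
```

```text
t 34.4 pos [ 496.82 -233.86  173.58] yaw -93.76 zt [ 1.970e-02 -3.000e-04 -9.998e-01] F [-0.17  0.12  0.23] M [ 0.082  0.034 -0.029] open mm 70.63 q7 -1.3
0.068 [351.03826807 258.3656124 ] [351.75140915 217.192245  ]
0.084 [351.39051866 251.67750525] [352.21961849 215.5704456 ]
0.104 [351.83843285 243.17305367] [352.82762984 213.46439527]
0.11 [351.97448724 240.58981781] [353.01518733 212.81472728]
[354.59831706 271.99045294] [354.41146368 250.40024955]
```

View pics/A21.png

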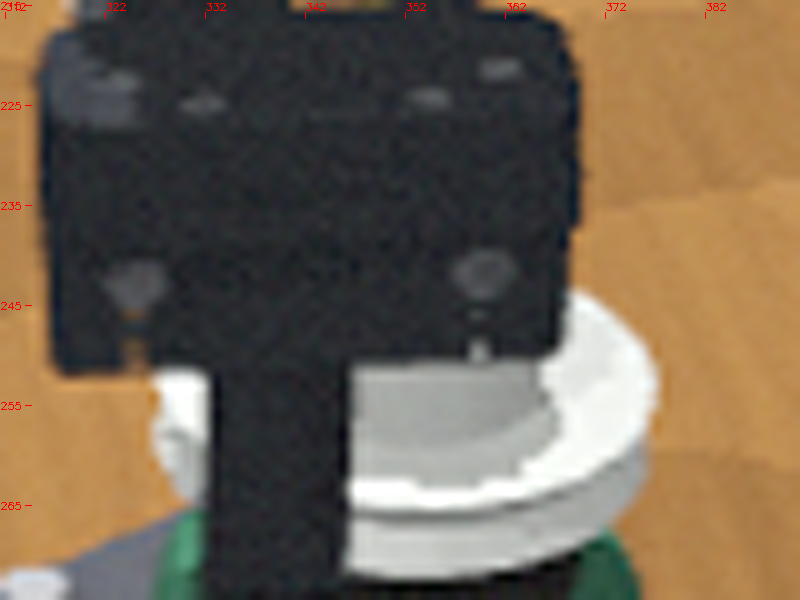

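View pics/m21.png

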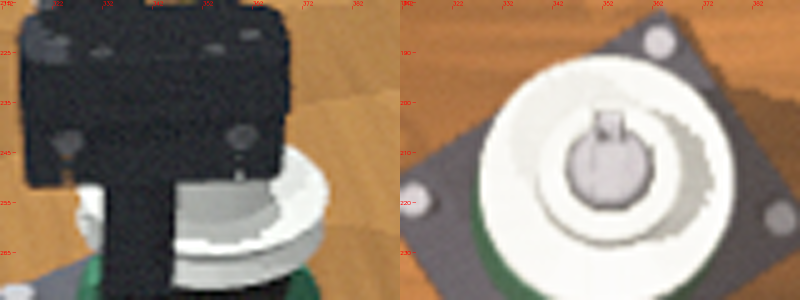

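Call:
{"api": "play_rows", "payload": {
  "increments": [
    [0.8,50,0,-20,0,0,0],
    [0.8,50,0,-40,0,0,0],
    [0.8,50,0,-40,0,0,0],
    [0.8,50,0,-40,0,0,0],
    [0.8,0,0,0,0,0,0],
    [0.8,0,0,0,0,0,0],
    [0.8,0,0,0,0,0,0],
    [0.8,0,0,0,0,0,0]
  ]
}}

```text
clock: 35.5
tool_pos: [0.4807, -0.4312, 0.3109]
eef_rot: [-0.686, 0.728, -0.003, 0.007]
contact_force: [0.6, -0.4, -0.1]
opening: 0.8
```

```bash
python3 -c "
from h import *
st()
a=r.snapshot('side')[:,:,::-1]; cv2.imwrite('pics/side22.png',a);cv2.imwrite('pics/A22.png',crop(a,312,225,80,10))
"
```

```text
t 35.5 pos [ 480.74 -431.2   310.89] yaw -93.39 zt [ 0.0144  0.0056 -0.9999] F [ 0.59 -0.43 -0.07] M [ 0.02   0.022 -0.025] open mm 70.38 q7 -0.98
```

View pics/A22.png

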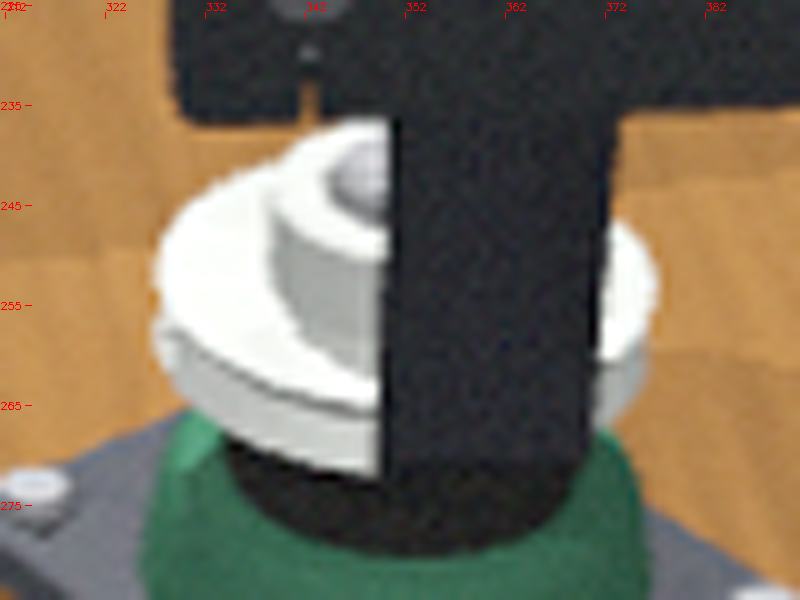

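View pics/side22.png

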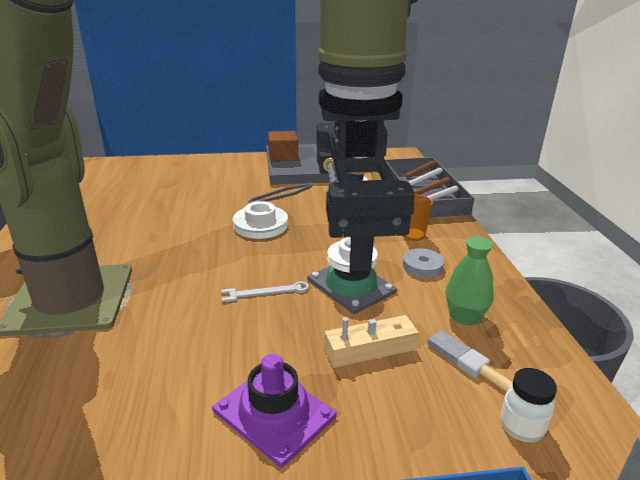

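Call:
{"api": "play_rows", "payload": {
  "increments": [
    [0.8,0,40,-20,0,0,0],
    [0.8,0,50,-20,0,0,0],
    [0.8,0,0,0,0,0,0],
    [0.8,0,0,0,0,0,0],
    [0.8,0,0,0,0,0,0],
    [0.8,0,0,0,0,0,0],
    [0.8,0,0,0,0,0,0],
    [0.8,0,0,0,0,0,0]
  ]
}}

```text
clock: 36.55
tool_pos: [0.3927, -0.4209, 0.3464]
eef_rot: [-0.69, 0.724, 0.0, 0.008]
contact_force: [0.4, -0.0, 0.4]
opening: 0.8
```

```bash
python3 -c "
from h import *
st()
im=r.snapshot('side')[:,:,::-1]; cv2.imwrite('pics/side23.png',im);cv2.imwrite('pics/A23.png',crop(im,312,225,80,10))
g=im.astype(int)
print([ (v,list(g[v,350:356].mean(0).astype(int))) for v in range(262,276)])
print(proj('side',(.5667,-.0134-.05,.068)),proj('side',(.5667,-.0134-.05,.069)))
"
```

```text
t 36.55 pos [ 392.73 -420.91  346.37] yaw -92.78 zt [ 0.0114  0.0122 -0.9999] F [ 0.35 -0.05  0.37] M [0.01  0.08  0.005] open mm 70.38 q7 -0.89
[(262, [np.int64(185), np.int64(189), np.int64(186)]), (263, [np.int64(227), np.int64(229), np.int64(228)]), (264, [np.int64(253), np.int64(255), np.int64(254)]), (265, [np.int64(234), np.int64(238), np.int64(234)]), (266, [np.int64(123), np.int64(126), np.int64(124)]), (267, [np.int64(153), np.int64(157), np.int64(154)]), (268, [np.int64(203), np.int64(207), np.int64(204)]), (269, [np.int64(200), np.int64(204), np.int64(201)]), (270, [np.int64(201), np.int64(205), np.int64(202)]), (271, [np.int64(202), np.int64(207), np.int64(204)]), (272, [np.int64(168), np.int64(171), np.int64(169)]), (273, [np.int64(17), np.int64(16), np.int64(16)]), (274, [np.int64(27), np.int64(31), np.int64(25)]), (275, [np.int64(30), np.int64(29), np.int64(29)])]
[355.60362929 271.93063464] [355.62866401 271.50459391]
```

View pics/A23.png

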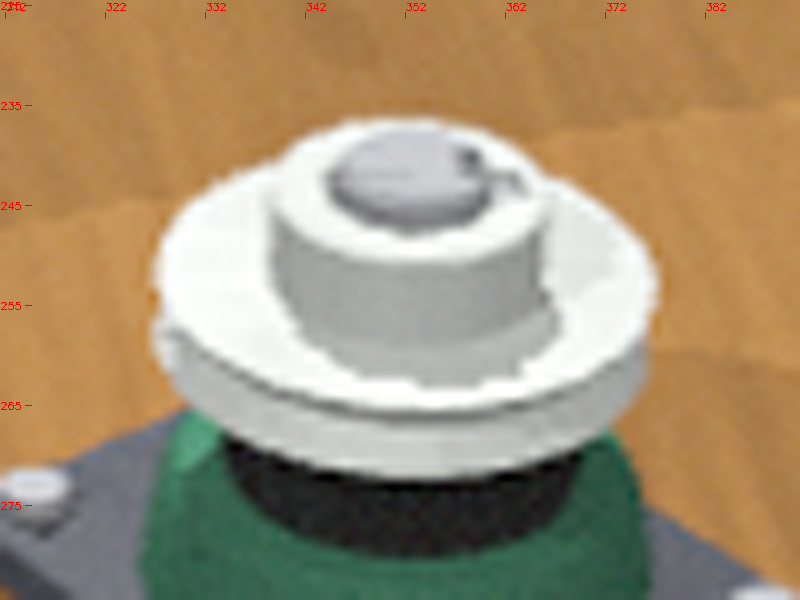

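The side view shows the pulley level: its lower edge is at row 272.3, against 271.9 predicted for home. The shaft stands out of the boss, the key is in the keyway at about (361,242), and the arm is clear.

```bash
python3 -c "
from plant import r
print(r.finish_job())"
```

```text
the job is handed in; nothing more can be done
None
```

The job is handed in at about 36.6 s of the 72 s allowed. The long key stands home in the shaft slot, and the smallest pulley sits boss up on the shoulder with its keyway over the key. The short key and the round pin are still in the block.

**Key:** I gripped it across its 10 mm sides. At the slot mouth it caught once, lightly, so I eased it about 1 mm outward. It then slid down and I let it drop with its foot inside the pocket. The side image afterwards showed its top at about the home height.

**Pulley:** It passed the key without resistance and met the sleeve at the expected height. I pushed it down to a hard stop, where the wrist read about 23 N at its highest between moves.

**Last checks:**
- The pulley's lower edge is at image row 272.3, against 271.9 predicted for home. The camera calibration is only good to about 2 mm.
- The tool height at the stop was 50–51 mm, against 51.3 mm expected.
- The top view shows the key inside the keyway, and the arm ended well clear.

**What disagreed:** the fingertips sat about 36–40 mm higher in the images than the reported tool height. A first attempt to close on the key therefore closed on air above it. I corrected for this from the pictures and from the contact heights. Force was only read at the end of each one-second move, so short peaks within a move went unseen.

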